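Crank the scissor-jack stand up to the coffee tap

ROBOT

A 6-joint arm with a two-finger parallel gripper is mounted at the origin on the work surface. World frame = base frame: x ahead of the robot, y to its left, z up, the work surface at z = 0. Lengths are in mm, angles in degrees, forces in N, time in s.
With the tool pointing down it reaches from about 300 to 850 mm from the base axis. Payload 4.2 kg.
Tool frame: the origin (TCP) lies on the centre line of the jaws, within the pads' length; the fingertips stand 11 mm ahead of it and the grasp point (between the pads) lies 8 mm behind it; z points along the fingers, y is the direction in which the jaws open and shut (so a half turn about z gives the same grasp; the last joint's range is limited). The gripper opens to 91 mm and grips with 3 to 60 N. Pads are 32 mm wide; open, the fingers measure 118 mm over their backs; the gripper's body (76 mm by 178 mm) begins 60 mm behind the grasp point.
Start: joints at [-75.745, 18.312, 89.639, -0, 72.044, -1.146], TCP at [152.708, -554.367, 224.976] pointing down, gripper open.
Joint ranges: [-177.97, 177.97], [-48.28, 115.42], [12.27, 149.76], [-77.06, 257.06], [2.81, 150.46], [-146.56, 146.56]. Speed limits (degrees/s): [147.25, 147.25, 180, 180, 180, 180].

INTERFACE

Orientations are given as [roll, pitch, yaw] about the fixed x, y, z axes, in that order (R = Rz(yaw) Ry(pitch) Rx(roll)).
In Python, from workcell import env, grab_frame gives the robot as it stands. The module is installed in compiled form; this text tells all that it offers.
- The arm moves only by the tool arm_command, never from a script. Its argument "series" is one flat list of numbers, 6 for each row, row after row: the shift along the world's x, y, z each as a share of 400 mm, from -1 to 1, then the turn, a rotation vector about the world's x, y, z each as a share of 45 degrees, from -1 to 1. A call has 1 to 20 rows; each row shifts and turns the commanded pose from where the row before left it; what a row does not reach is not made up. A row lasts 1/12 s, in which the tool goes at most 41.7 mm and 7.16 degrees, less where a joint would pass 70% of its speed; a pose out of reach is approached as far as the arm can. A call with a number of a shift or a turn outside -1 to 1 is refused whole. A call with a gripper value outside its range is refused whole. "hand" is the opening, from 0 (shut) to 1 (fully open), set as the call begins (left out, the last holds). The fingers move at their own pace and stop on an object; "newtons" is the grip in N (left out, the last holds). Time passes only in rows, so rows that do not move let the fingers close. It gives the time, the measured TCP pose, the force and the opening at its end, in the units of the state.
- env.state(): the state, without advancing time (a new reading comes with each control period).
- grab_frame(name): name is "side" or "top"; returns a dict with "frame" (384x512x3 uint8, red, green, blue), "intrinsics" (3x3 intrinsics, pixels), "R" (3x3) and "t" (3): a world point X has camera coordinates R X + t. Camera axes: x right, y down, z forward; pixel columns grow to the right and rows downward; lengths in mm; the calibration is good to about 2 mm. A picture is of the moment at which its call begins. There is no depth.
- env.job_done(): hands the job in, once; it reports no verdict.
The state is a dict: "time_s": time; "qpos": joint angles; "qvel": joint speeds; "effort": joint torques, N m; "ee_pos": TCP position; "ee_rot": TCP orientation; "force": force on the tool from outside, world axes, zero at the start; "torque": the same for the moment, N m; "gripper_width": finger opening in mm.
Only numpy, scipy, OpenCV 4.12 (cv2) and the standard library are available. Lean on these libraries where they do the work, as an engineer would, in place of code of your own. Each camera call takes 0.05 s, during which the arm holds its last target.

TASK

Push the loose crank handle fully home on the square shaft of the scissor-jack stand and let go of it; then take it again by its turning red grip and wind the stand up until the rim of the glass mug stands about 15 mm below the tip of the tap's spout. Keep the glass standing under the spout without ever touching it, leave the crank on its shaft, and do not push the other things on the counter about.

Things in the scene. Friction and masses are not known exactly. Their poses are not given: they have to be found in the camera images.
- station: The tap station, fixed: steel drip tray 330 x 240 mm, 18 mm high, with a chrome tap tower (38 mm across, 425 mm high) at its far side and a stainless scissor-jack stand in its middle. Origin on the counter under the jack's centre and the spout; z up, +x from the jack to the tower (roughly away from the robot). The jack's shaft lies along y and points to -y (roughly to the robot's right).
- jack_screw (a joint): Angle of the jack's shaft, rad, about the station's +y. At 0 the square's flats are level and upright. Starts within +-0.2. Positive (clockwise facing the shaft's end: a crank pointing to the station's -x goes up and over to +x) raises the stage by 10 mm a turn. Stays where left (friction 0.2 N m, about 3 to 5 N at the grip). Range -3.2 to 28.
- shaft_tip (a point): Centre of the free end of the jack's level shaft, 164 mm from the jack's centre, about 111 mm above the counter at the start; it rises by half of the stage's rise (5 mm a turn). The drive is a 16 mm square, 36 mm long, with a nose 12.5 mm square and 8 mm long before it. The point's y is the shaft's axis, pointing into the jack; it turns with the shaft.
- shoulder (a point): Centre of the outer face of the collar (30 mm across) on the shaft, 44 mm behind its tip: a crank fully home has its mouth against this face. Its y is the shaft's axis, pointing into the jack; it turns with the shaft. The edge of the jack's stage lies 20 mm further in and 90 mm higher.
- crank: Loose Z-shaped crank, 0.41 kg, 192 mm long, lying flat. Dark steel tube 27 x 27 mm from x = 0 (open mouth) to -82 mm, pinched best on its sides at x = -50 to -75; flat arm (24 mm high) at x = -81 to -93 running to +y; red grip parallel to the tube. Origin: mouth's centre on the tube's axis; +x out of the mouth, z up. Square hole 17.5 mm, 48 deep, flared; fits the shaft in any quarter turn.
- crank_mouth (a point): Centre of the socket's mouth: the same point as the crank's origin.
- grip_mid (a point): Middle of the red grip on its axis: x = -142, y = +60 mm in the crank's frame (winding radius 60 mm), with the crank's axes.
- crank_grip: The red grip with black ribs: a sleeve 27 mm in diameter and 88 mm long that turns freely on its spindle, its axis parallel to the socket's. It cannot hold the crank level by itself.
- stage (a joint): Height of the jack's stage above its height at screw angle 0, m (about 0 at the start, 0.016 to 0.032 is needed).
- stage_top (a point): Centre of the top of the jack's stage (a rubber-topped steel plate 150 x 200 mm, the long side along the shaft), 205 mm above the counter at screw angle 0.
- glass: Loose glass mug, 84 mm across and 108 mm high, 0.3 kg, standing near the middle of the stage. Origin: centre of its underside; z up.
- glass_rim (a point): Centre of the glass mug's mouth, level with its rim, 108 mm above its underside.
- spout (a point): Centre of the lower tip of the tap's spout, over the jack's centre. It is clamped at a height that differs from one start to the next: 31 to 47 mm above the glass's rim at the start.
- spout_arm: The tap's spout arm, clamped to the tower by a collar; chrome, 22 mm thick, from the tower to over the stage; origin on the tower's axis at the arm's height, 34 mm above the spout's tip.
- pitcher: Steel milk pitcher, 76 mm across, 98 mm high, loose; to be left alone. Origin under its centre.
- tamper: Coffee tamper, 58 mm across, 90 mm high, loose; to be left alone.
- cup_blue: Blue coffee cup, 80 mm across, 62 mm high, loose; to be left alone.
- cup_white: White coffee cup, 80 mm across, 62 mm high, loose; to be left alone.
- brush: Cleaning brush 170 mm long, lying on the counter, loose; to be left alone.
- portafilter: Portafilter with a black handle, about 220 mm long and 35 mm high, lying on the counter, loose; to be left alone.
Not all that is in view belongs to the job. Leave any green look-alike of the glass alone.

How it is judged (in metres and radians):
On the way, in this order (a step that is already met when the one before it is completed fails the run):
1. the crank is fully home on the shaft and has been let go (distance between crank_mouth and shoulder below 0.007 m and angle between the x axis of crank and the y axis of shoulder, either way round below 0.1 rad and contact force between the fingers and crank below 0.2 N), for 0.2 s.
2. the stage is being wound up (8 mm or more above its zero) with the crank's red grip held in the fingers (value of joint stage above 0.008 m and contact force between the fingers and crank_grip above 1 N), for 0.2 s.
At the end, for the whole second after the job is handed in: Glass upright (0.06 rad), at rest, within 30 mm of the stage's centre, its rim 10 to 20 mm below the spout's tip and its mouth within 25 mm of centred under it; crank let go, at rest, still on the still shaft, mouth within 20 mm of the collar, in line within 0.12 rad (z of spout in the frame of glass_rim between 0.01 and 0.02 m and horizontal distance between spout and glass_rim below 0.025 m and angle between glass's own z axis and vertical below 0.06 rad and distance between glass and stage_top below 0.03 m and linear speed of each of glass, crank below 0.02 m/s and velocity of joint jack_screw between -0.1 and 0.1 rad/s and distance between crank_mouth and shoulder below 0.02 m and angle between the x axis of crank and the y axis of shoulder, either way round below 0.12 rad); the robot touches nothing.
It fails at once if the glass touches the spout (contact force between glass and spout_arm above 0.5 N).
It fails at once if the glass tips by more than 0.3 rad (angle between glass's own z axis and vertical above 0.3 rad).
It fails at once if a thing to be left alone is moved by more than 30 mm (distance of any of pitcher, tamper, cup_blue, cup_white, brush, portafilter from where it was at the start of the episode above 0.03 m).
It also fails if it takes over 72 s, if anything falls off the work surface, if the arm or the gripper's body presses on something with over 40 N, if the wrist force passes 120 N, or if a joint passes its speed limit or range.

## Working session

There is one attempt and no reset: what is moved stays moved. The work goes in short steps, Python scripts to look and compute and a tool call to move; the robot and the scene stay as the last step left them, time stands still between calls to the robot, and variables do not carry over. Pictures are saved under pics/ and viewed, and the job is handed in when it is done.

Besides the shell and the picture viewer there is one more tool, called after "Call:" as a command line: name --argument value ..., lists and objects as JSON in quotes. arm_command: Moves the arm, as the interface text tells. Shift numbers are shares of 400 mm and turn numbers shares of 45 degrees, none past 1 either way. Its arguments: {"type":"object","properties":{"series":{"type":"array"},"hand":{"type":"number"},"newtons":{"type":"number"}},"required":["series"]}

```bash
mkdir -p pics; ls
cat > h.py <<'E'
import numpy as np, cv2
from workcell import env, grab_frame
def snap(name,out):
    f=grab_frame(name); cv2.imwrite('pics/'+out,cv2.cvtColor(f['frame'],cv2.COLOR_RGB2BGR)); np.savez('pics/'+out[:-4]+'.npz',**f); return f
def proj(f,X):
    X=np.atleast_2d(np.array(X,float)); c=X@np.array(f['R']).T+np.array(f['t']).reshape(3); p=c@np.array(f['intrinsics']).T; return p[:,:2]/p[:,2:]
def unproj(f,uv,z):
    K=np.array(f['intrinsics']);R=np.array(f['R']);t=np.array(f['t']).reshape(3)
    uv=np.atleast_2d(np.array(uv,float)); d=np.c_[uv,np.ones(len(uv))]@np.linalg.inv(K).T@R
    C=-R.T@t; s=(z-C[2])/d[:,2]; return C+d*s[:,None]
def tri(fs,uvs):
    A=[];b=[]
    for f,uv in zip(fs,uvs):
        K=np.array(f['intrinsics']);R=np.array(f['R']);t=np.array(f['t']).reshape(3)
        P=K@np.c_[R,t]
        for i in (0,1):
            r=uv[i]*P[2]-P[i]; A.append(r[:3]);b.append(-r[3])
    A=np.array(A);b=np.array(b); n=np.linalg.norm(A,axis=1); x=np.linalg.lstsq(A/n[:,None],b/n,rcond=None)[0]
    return x,[proj(f,x)[0]-uv for f,uv in zip(fs,uvs)]
E
python3 - <<'E'
from h import *
for n in('side','top'):
    f=snap(n,n+'0.png'); print(n,f['intrinsics'],-np.array(f['R']).T@np.array(f['t']).reshape(3),f['R'])
print(env.state())
E
```

```text
pics
side [[415.04413158   0.         253.57093669]
 [  0.         415.04413158 197.82518797]
 [  0.           0.           1.        ]] [-366.75168935  937.83898238  981.19927939] [[-0.72553487 -0.68778792 -0.02338681]
 [-0.32045187  0.36772262 -0.87297805]
 [ 0.60902361 -0.62588166 -0.48719851]]
top [[392.29274446   0.         252.72491016]
 [  0.         392.29274446 193.19110082]
 [  0.           0.           1.        ]] [ 398.94681236  -20.00321458 1505.94143735] [[ 0.00763276 -0.99993966  0.00790008]
 [-0.99325572 -0.0084953  -0.11563259]
 [ 0.11569273 -0.00696421 -0.99326064]]
{'time_s': 0.1, 'qpos': array([-7.57454257e+01,  1.83470901e+01,  8.96982268e+01, -1.20567967e-03,
        7.20428150e+01, -1.14577733e+00]), 'qvel': array([ 0.04575423, -0.1830757 , -0.14135922,  0.03617936, -0.03392683,
       -0.09731031]), 'effort': array([ 1.31699272e-05, -4.13332021e+01, -2.32509542e+01,  7.29068276e-02,
        4.21835238e-02, -5.95087090e-05]), 'ee_pos': array([ 152.5906351 , -553.94828873,  224.22129071]), 'ee_rot': array([-1.79911863e+02, -6.16164216e-04,  1.54007238e+01]), 'force': array([-1.05538341, -0.22472997,  0.29335322]), 'torque': array([ 0.01433599, -0.04963481, -0.01561308]), 'gripper_width': 90.976471496193}
```

View pics/side0.png

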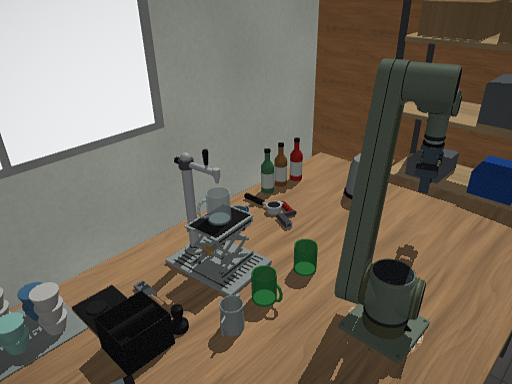

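View pics/top0.png

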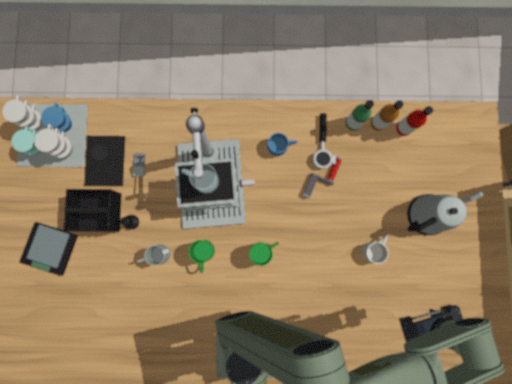

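Top view: the jack and tray are near (210,183), with the shaft pointing right to (252,183). The crank is near (320,178), beside the portafilter at (323,155). I'll zoom in on these.

Run:
```python
import cv2
a=cv2.imread('pics/top0.png'); 
cv2.imwrite('pics/t0a.png',cv2.resize(a[140:210,285:365],None,fx=9,fy=8.5,interpolation=cv2.INTER_CUBIC))
cv2.imwrite('pics/t0b.png',cv2.resize(a[100:235,165:265],None,fx=4.4,fy=4.4,interpolation=cv2.INTER_CUBIC))
a=cv2.imread('pics/side0.png')
cv2.imwrite('pics/s0a.png',cv2.resize(a[145:295,160:320],None,fx=4,fy=4,interpolation=cv2.INTER_CUBIC))
```

```text
(no output)
```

View pics/t0a.png

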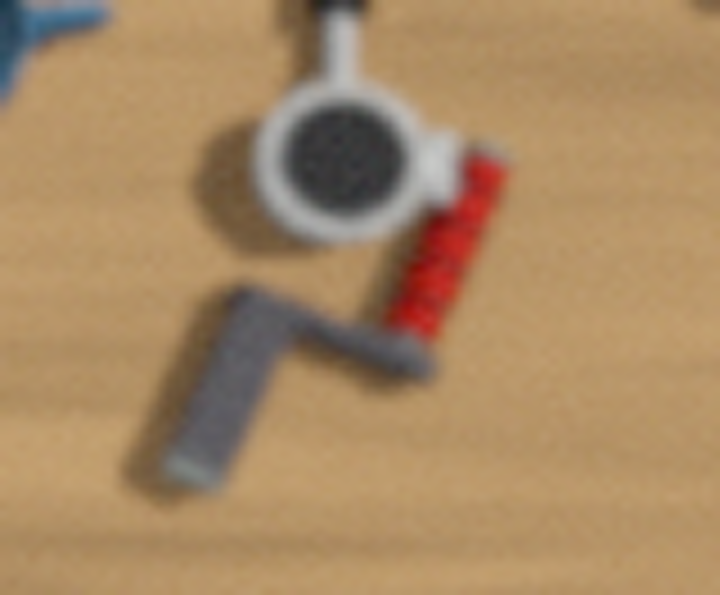

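View pics/t0b.png

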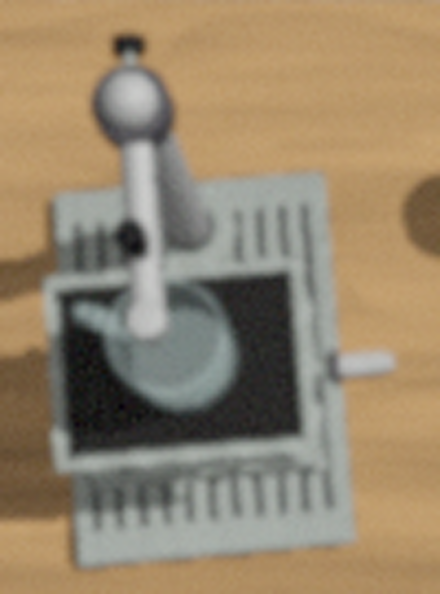

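View pics/s0a.png

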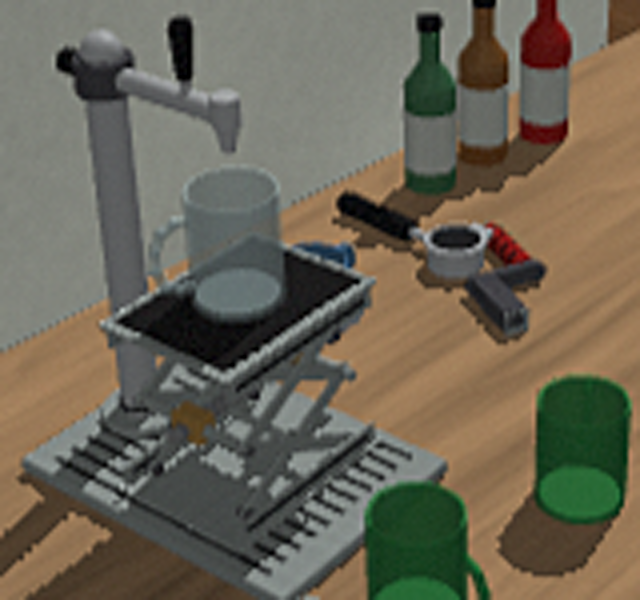

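Run:
```python
from h import *
import scipy.ndimage as nd
P={n:dict(np.load(f'pics/{n}0.npz')) for n in('side','top')}
for n,roi in(('top',(140,210,285,365)),('side',(195,240,270,305))):
    f=P[n]; a=f['frame'].astype(int); m=(a[...,0]>1.6*a[...,1]+20)&(a[...,0]>1.6*a[...,2]+20)
    mm=np.zeros_like(m); r=roi; mm[r[0]:r[1],r[2]:r[3]]=m[r[0]:r[1],r[2]:r[3]]
    v,u=np.nonzero(mm); print(n,len(u),u.mean(),v.mean(),unproj(f,(u.mean(),v.mean()),13.5))
    w=unproj(f,np.c_[u,v],13.5)[:,:2]; c=w-w.mean(0); U,S,V=np.linalg.svd(c); pr=c@V[0]; print(V[0],np.degrees(np.arctan2(V[0][1],V[0][0])),pr.min(),pr.max())
    # tube gray
    for nm,rr in (('tube',(172,200,300,320)),):
        if n=='top':
            b=a[rr[0]:rr[1],rr[2]:rr[3]]
            print('\n'.join(' '.join('%3d'%(x[0]-x[2]) for x in row) for row in b))
            print('\n'.join(' '.join('%3d'%(x.sum()/3) for x in row) for row in b))
```

```text
top 122 333.9836065573771 169.5 [[ 667.62032529 -343.72578564   13.5       ]]
[-0.89489202  0.44628272] 153.49456373596655 -47.81123773823026 40.50201021594771
 80  79  80  82  78  81  81  80  79  80  75  70  68  72  74  78  79  80  79  77
 79  79  79  81  82  79  77  80  79  74  65  52  45  47  53  66  68  75  77  79
 79  82  79  75  77  77  79  74  67  57  39  21  10  13  28  37  52  59  69  74
 79  75  79  79  75  77  77  68  60  47  25   6  -3  -1   0  13  23  32  50  61
 78  78  74  78  80  77  66  60  51  47  24   4  -3  -3  -2  -2   2   8  18  29
 80  79  79  76  82  71  62  56  51  40  17   4  -3  -4  -1  -2  -2  -4  -1   6
 80  79  80  78  79  68  60  56  49  29  10  -3  -1  -4  -1  -1   1  -2   1   0
 77  80  79  80  73  67  56  51  40  22   3  -4  -2  -1  -1  -2   2  11  16  11
 79  76  80  75  73  62  55  52  33  10  -1  -3  -2  -2  -6  -2   9  23  35  34
 77  76  76  72  70  57  49  43  22   2  -7  -4  -5  -2  -1  10  29  43  57  47
 75  77  77  71  63  54  51  37  16   3  -2  -3  -4  -3   3  26  53  66  69  63
 78  79  74  70  58  53  44  31   7  -3  -1  -3  -4  -2  12 
[... 3012 characters left out ...]
 95  96 107 124 141 151 152 153 151 153 154 151
 95  92  93 108 120 123 115 109 103 101 114 132 148 151 151 153 153 153 153 153
 93  90  94 105 117 124 127 124 115 114 124 141 151 150 153 150 150 151 152 151
 97  95  95 100 102 107 117 124 122 124 133 145 153 153 151 151 152 155 153 151
107  98  92  93  94  99 108 116 127 133 144 151 153 151 151 150 152 152 152 153
128 111 107 102 102 110 119 126 131 137 143 147 147 149 149 147 147 148 149 149
140 134 119 119 119 131 135 138 139 142 142 142 144 146 146 145 142 145 145 146
side 55 286.03636363636366 206.21818181818182 [[ 675.64248084 -346.06797677   13.5       ]]
[-0.85958576  0.51099152] 149.2701033175191 -51.40015047371448 37.71577630908481
```

```bash
cat > fit.py <<'E'
from h import *
from scipy.optimize import minimize
S=8
def boxpts(x0,x1,y0,y1,z0,z1): return np.array([[x,y,z] for x in(x0,x1) for y in(y0,y1) for z in(z0,z1)],float)
th=np.linspace(0,2*np.pi,24,endpoint=False)
def cyl(x0,x1,yc,r): return np.array([[x,yc+r*np.cos(t),r*np.sin(t)] for x in(x0,x1) for t in th])
PARTS=[boxpts(-82,0,-13.5,13.5,-13.5,13.5),boxpts(-93,-81,-12,70,-12,12)]
GRIP=cyl(-186,-98,60,13.5)
def cover(f,pts,roi):
    v0,v1,u0,u1=roi; m=np.zeros(((v1-v0)*S,(u1-u0)*S),np.uint8)
    for p in pts:
        q=proj(f,p); q=((q-[u0,v0]+0.5)*S-0.5)
        cv2.fillConvexPoly(m,cv2.convexHull(np.round(q*16).astype(np.int32)),255,shift=4)
    m=cv2.GaussianBlur(m,(0,0),S*0.6)
    return cv2.resize(m,(u1-u0,v1-v0),interpolation=cv2.INTER_AREA)/255.
def pose(p,parts,z=13.5):
    c,s=np.cos(p[2]),np.sin(p[2]); R=np.array([[c,-s,0],[s,c,0],[0,0,1]])
    return [q@R.T+[p[0],p[1],z] for q in parts]
E
python3 - <<'E'
from fit import *
P={n:dict(np.load(f'pics/{n}0.npz')) for n in('side','top')}
def obs(f,roi):
    a=f['frame'][roi[0]:roi[1],roi[2]:roi[3]].astype(float)
    g=1-np.clip((a[...,0]-a[...,2])/(a[...,0]+a[...,2])/0.25,0,1)
    r=np.clip(((a[...,0]-a[...,1])/(a[...,0]+1)-0.3)/0.35,0,1)
    return g,r
R={'top':[((174,204,294,326),0),((153,185,326,346),1)],'side':[((208,232,274,298),0),((198,216,280,296),1)]}
def cost(p,names):
    e=0
    for n in names:
        for roi,k in R[n]:
            o=obs(P[n],roi)[k]; m=cover(P[n],pose(p,PARTS if k==0 else [GRIP]),roi)
            w=1.0 
            e+=((m-o)**2).sum()
    return e
x0=[570,-273,np.radians(160)]
for names in(['top'],['side'],['top','side']):
    r=minimize(cost,x0,args=(names,),method='Nelder-Mead',options=dict(initial_simplex=[x0,[x0[0]+15,x0[1],x0[2]],[x0[0],x0[1]+15,x0[2]],[x0[0],x0[1],x0[2]+.15]],xatol=.05,fatol=.01))
    print(names,r.x[:2],np.degrees(r.x[2]),r.fun)
f=P['top'];
c=r.x
img=cv2.resize(cv2.cvtColor(f['frame'],cv2.COLOR_RGB2BGR)[140:210,285:365],None,fx=8,fy=8,interpolation=cv2.INTER_CUBIC)
for q in pose(c,PARTS+[GRIP]):
    h=cv2.convexHull(((proj(f,q)-[285,140]+.5)*8).astype(np.int32)); cv2.polylines(img,[h],True,(0,255,0),1)
f=P['side']
im2=cv2.resize(cv2.cvtColor(f['frame'],cv2.COLOR_RGB2BGR)[190:240,265:310],None,fx=8,fy=8,interpolation=cv2.INTER_CUBIC)
for q in pose(c,PARTS+[GRIP]):
    h=cv2.convexHull(((proj(f,q)-[265,190]+.5)*8).astype(np.int32)); cv2.polylines(im2,[h],True,(0,255,0),1)
cv2.imwrite('pics/fit0.png',img);cv2.imwrite('pics/fit1.png',im2)
E
```

```text
['top'] [ 563.9801378  -232.51276533] 156.34084109771985 35.29867958544528
['side'] [ 565.74218808 -230.16716228] 155.5318257030424 74.73452799121183
['top', 'side'] [ 564.98865209 -232.51434321] 156.33356760649667 112.79901186843153
```

View pics/fit0.png

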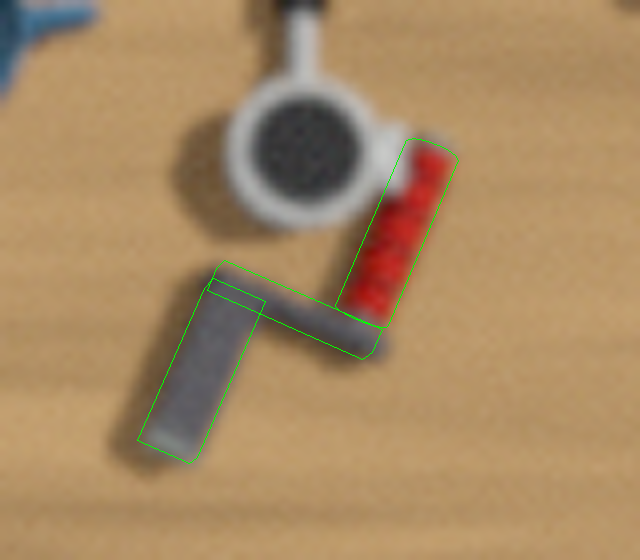

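View pics/fit1.png

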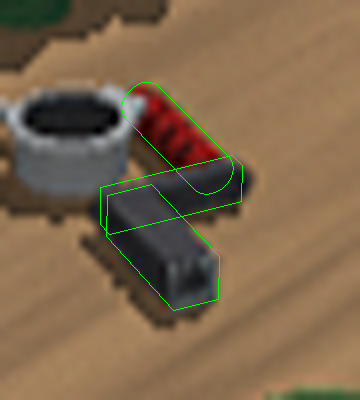

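```bash
cat > fit2.py <<'E'
from fit import *
P={n:dict(np.load(f'pics/{n}0.npz')) for n in('side','top')}
def obs(f,roi):
    a=f['frame'][roi[0]:roi[1],roi[2]:roi[3]].astype(float)
    g=1-np.clip((a[...,0]-a[...,2])/(a[...,0]+a[...,2])/0.25,0,1)
    r=np.clip(((a[...,0]-a[...,1])/(a[...,0]+1)-0.25)/0.3,0,1)
    return g,r
def run(terms,x0):
    def cost(p):
        e=0
        for n,roi,k,parts in terms:
            e+=((cover(P[n],pose(p,parts),roi)-obs(P[n],roi)[k])**2).sum()
        return e
    r=minimize(cost,x0,method='Nelder-Mead',options=dict(initial_simplex=[x0,[x0[0]+15,x0[1],x0[2]],[x0[0],x0[1]+15,x0[2]],[x0[0],x0[1],x0[2]+.15]],xatol=.05,fatol=.01))
    return np.r_[r.x[:2],np.degrees(r.x[2]),r.fun]
E
python3 - <<'E'
from fit2 import *
x0=[565,-235,np.radians(156)]
T=[PARTS[0]]; A=PARTS
print('tube top',run([('top',(180,204,294,322),0,A)],x0))
print('arm top',run([('top',(174,204,294,340),0,A+[GRIP])],x0))
print('grip top',run([('top',(153,185,326,346),1,[GRIP])],x0))
o=obs(P['top'],(174,200,300,340))
for k in (0,):
    print('\n'.join(' '.join('%2d'%(10*x) for x in row) for row in o[k]))
o=obs(P['top'],(153,185,326,346))[1]
print('\n'.join(' '.join('%2d'%(10*x) for x in row) for row in o))
E
```

```text
tube top [ 564.4823664  -233.22068811  157.12713588    4.02768219]
arm top [ 562.54359384 -233.42355184  158.65232995   51.62513144]
grip top [ 569.7271922  -228.40856914  153.87831652   16.17772955]
 0  0  0  0  0  0  0  0  0  0  1  4  7  7  4  3  1  0  0  0  0  0  0  0  0  0  0  0  0  0  0  0  0  0  0  0  0  0  0  0
 0  0  0  0  0  0  0  0  0  0  2  8 10 10 10  7  5  4  1  0  0  0  0  0  0  0  0  0  0  0  0  0  0  0  0  0  0  0  0  0
 0  0  0  0  0  0  0  0  0  0  3  9 10 10 10 10  9  8  6  4  2  0  0  0  0  0  0  0  0  0  0  0  0  0  0  0  0  0  0  0
 0  0  0  0  0  0  0  0  0  0  5  9 10 10 10 10 10 10 10  8  6  4  2  1  0  0  0  0  0  0  0  0  0  0  0  0  0  0  0  0
 0  0  0  0  0  0  0  0  0  2  7 10 10 10 10 10  9 10  9 10  9  8  7  6  5  5  4  0  0  0  0  0  0  0  0  0  0  0  0  0
 0  0  0  0  0  0  0  0  0  4  9 10 10 10 10 10  9  7  5  6  7 10 10  9  9  9  7  6  4  3  2  0  0  0  0  0  0  0  0  0
 0  0  0  0  0  0  0  0  0  7 10 10 10 10 10 10  8  4  0  0  3  5  8 10  9 10 10  9  8  9  8  4  0  0  0  0  0  0  0  0
 0  0  0  0  0  0  0  0  4  9 10 10 10 10 10  8  4  1  0  0 
[... 3439 characters left out ...]
0 10 10 10  4  0  0  0  0  0  0  0  0  0
 0  0  2 10 10 10 10 10 10 10  2  0  0  0  0  0  0  0  0  0
 0  0  8 10 10 10 10 10 10  6  0  0  0  0  0  0  0  0  0  0
 0  2 10 10 10 10 10 10  7  1  0  0  0  0  0  0  0  0  0  0
 0  5 10 10 10 10 10 10  4  0  0  0  0  0  0  0  0  0  0  0
 0  2  8 10 10 10 10 10  2  0  0  0  0  0  0  0  0  0  0  0
 0  0  0  1  1  7 10  7  0  0  0  0  0  0  0  0  0  0  0  0
 0  0  0  0  0  0  2  0  0  0  0  0  0  0  0  0  0  0  0  0
 0  0  0  0  0  0  0  0  0  0  0  0  0  0  0  0  0  0  0  0
 0  0  0  0  0  0  0  0  0  0  0  0  0  0  0  0  0  0  0  0
 0  0  0  0  0  0  0  0  0  0  0  0  0  0  0  0  0  0  0  0
 0  0  0  0  0  0  0  0  0  0  0  0  0  0  0  0  0  0  0  0
```

```bash
cat > st.py <<'E'
from fit2 import *
TR=[boxpts(-165,165,-120,120,0,18)]
roi=(128,240,168,262)
o=obs(P['top'],roi)[0]
W=np.ones_like(o)
def ex(v0,v1,u0,u1): W[v0-roi[0]:v1-roi[0],u0-roi[2]:u1-roi[2]]=0
ex(128,148,185,214); ex(155,212,168,182); ex(174,192,238,262); ex(158,212,182,238)
def cost(p): return (W*(cover(P['top'],pose(p,TR,0),roi)-o)**2).sum()
x0=[620,108,0.08]
r=minimize(cost,x0,method='Nelder-Mead',options=dict(initial_simplex=[x0,[x0[0]+15,x0[1],x0[2]],[x0[0],x0[1]+15,x0[2]],[x0[0],x0[1],x0[2]+.15]],xatol=.05,fatol=.01))
print(r.x,np.degrees(r.x[2]),r.fun)
np.save('st.npy',r.x)
# shaft
def shaft(dz,dx,dy):
    return [boxpts(-8,8,-156,-120,103,119)+[0,0,dz],boxpts(-6.25,6.25,-164,-156,104.75,117.25)+[0,0,dz]]
f=P['top']
img=cv2.resize(cv2.cvtColor(f['frame'],cv2.COLOR_RGB2BGR)[100:240,165:265],None,fx=4.2,fy=4.2,interpolation=cv2.INTER_CUBIC)
for i,q in enumerate(pose(r.x,TR+shaft(0,0,0)+[boxpts(-75,75,-100,100,197,205),cyl(0,1,0,0)*0+[0,0,205],np.array([[-42*np.cos(t),42*np.sin(t),z] for z in(205,313) for t in th]),boxpts(-1,1,-1,1,349,350)],0)):
    h=cv2.convexHull(((proj(f,q)-[165,100]+.5)*4.2).astype(np.int32)); cv2.polylines(img,[h],True,(0,255,0) if i!=3 else (0,0,255),1)
cv2.imwrite('pics/st0.png',img)
f=P['side']
img=cv2.resize(cv2.cvtColor(f['frame'],cv2.COLOR_RGB2BGR)[145:295,160:320],None,fx=4,fy=4,interpolation=cv2.INTER_CUBIC)
for i,q in enumerate(pose(r.x,TR+shaft(0,0,0)+[boxpts(-75,75,-100,100,197,205),np.array([[-42*np.cos(t),42*np.sin(t),z] for z in(205,313) for t in th]),boxpts(-1,1,-1,1,349,350)],0)):
    h=cv2.convexHull(((proj(f,q)-[160,145]+.5)*4).astype(np.int32)); cv2.polylines(img,[h],True,(0,255,0) if i!=3 else (0,0,255),1)
cv2.imwrite('pics/st1.png',img)
E
python3 st.py
```

```text
[6.11315229e+02 1.31287837e+02 9.54099770e-02] 5.466589007633888 3.688516731328191
```

View pics/st0.png

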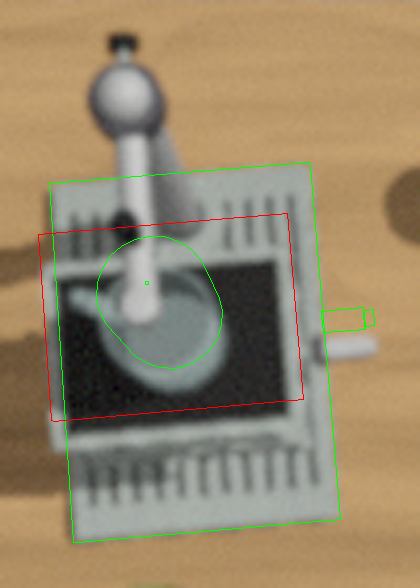

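View pics/st1.png

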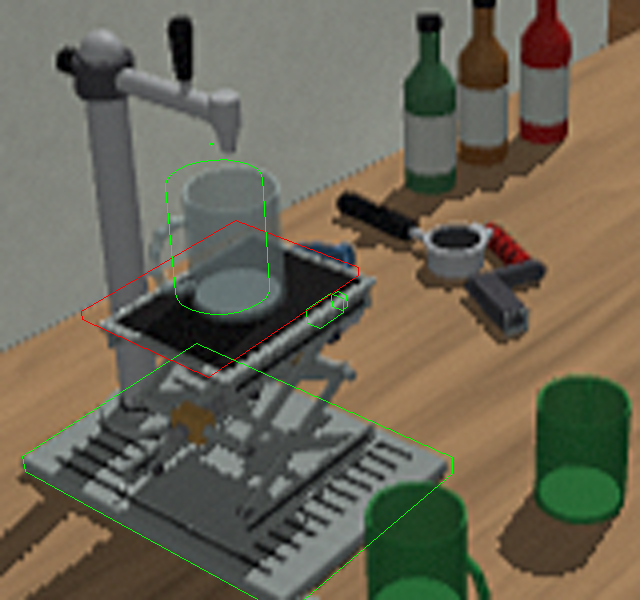

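Run:
```python
import cv2
a=cv2.imread('pics/top0.png'); 
cv2.imwrite('pics/z1.png',cv2.resize(a[172:194,230:264],None,fx=20,fy=20,interpolation=cv2.INTER_CUBIC))
cv2.imwrite('pics/z2.png',cv2.resize(a[155:212,168:240],None,fx=10,fy=10,interpolation=cv2.INTER_CUBIC))
a=cv2.imread('pics/side0.png'); 
cv2.imwrite('pics/z3.png',cv2.resize(a[200:245,180:260],None,fx=10,fy=10,interpolation=cv2.INTER_CUBIC))
```

```text
(no output)
```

View pics/z1.png

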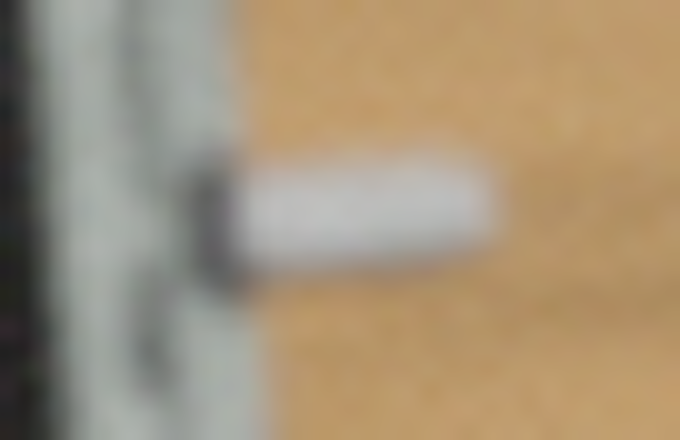

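View pics/z2.png

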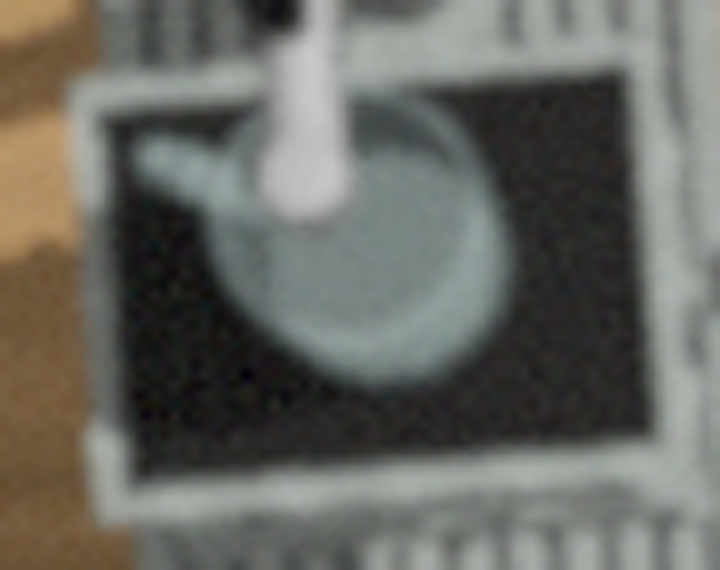

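View pics/z3.png

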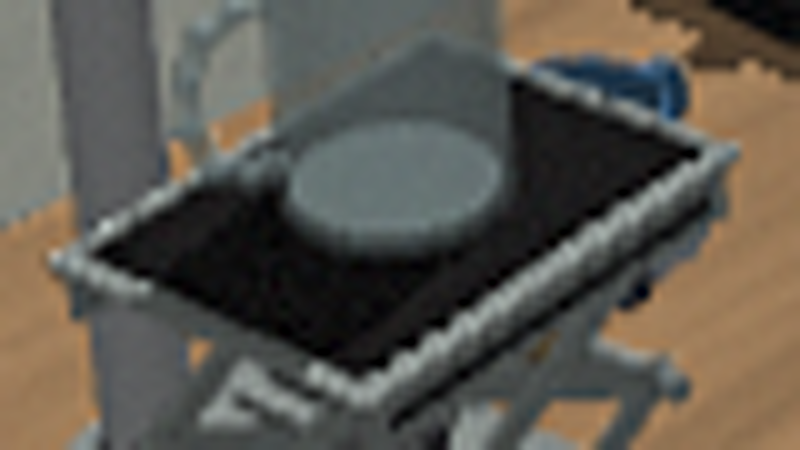

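```bash
cat > st2.py <<'E'
from fit2 import *
from scipy.optimize import least_squares
st=np.load('st.npy')
def px(x,y,u0,v0,s): return [u0+x/s-.5,v0+y/s-.5]
obsn=[('top',[0,-164,113],px(497,210,230,172,20)),('top',[0,-120,113],px(240,222,230,172,20)),
('top',[75,100,205],px(73,85,168,155,10)),('top',[-75,100,205],px(100,522,168,155,10)),
('side',[75,100,205],px(55,258,180,200,10)),('side',[-75,100,205],px(370,395,180,200,10)),('side',[-75,-100,205],px(742,148,180,200,10)),('side',[75,-100,205],px(432,36,180,200,10))]
def res(p,sel=obsn):
    out=[]
    for n,X,uv in sel:
        q=pose([p[0],p[1],p[2]],[np.array([X],float)],p[3] if len(p)>3 else 0)[0]
        out+=list((proj(P[n],q)-uv)[0])
    return np.array(out)
for nm,sel in(('all',obsn),('top',obsn[:4]),('side',obsn[4:])):
    r=least_squares(res,[590,130,.095],kwargs=dict(sel=sel)); print(nm,r.x[:2],np.degrees(r.x[2])); print(r.fun.round(1))
r=least_squares(res,[590,130,.095,0]); print(r.x,r.fun.round(1))
E
python3 st2.py
```

```text
all [586.65731862 129.65804044] 5.557675905836127
[-0.5 -0.2  0.1  0.2 -0.8 -0.3 -0.5  0.3 -0.2 -0.5  0.3  0.4  0.7 -0.8
  0.4 -1.6]
top [586.59039082 128.23602283] 5.513476013882713
[-0.1 -0.2  0.5  0.3 -0.4 -0.3 -0.1  0.3]
side [585.0172547  132.54801258] 5.688122927627166
[-0.6  0.   0.1  1.   0.4 -0.3  0.1 -1.2]
[ 5.87852523e+02  1.29050616e+02  9.64443882e-02 -3.52079747e+00] [-0.3 -0.4  0.3  0.1 -0.4 -0.5 -0.1 -0.  -0.2  0.1  0.3  1.1  0.6 -0.1
  0.4 -1. ]
```

Call:
arm_command --series '[0.0584,0.0372,-0.005,0,0,0.1575,0.0584,0.0372,-0.005,0,0,0.1575,0.0584,0.0372,-0.005,0,0,0.1575,0.0584,0.0372,-0.005,0,0,0.1575,0.0584,0.0372,-0.005,0,0,0.1575,0.0584,0.0372,-0.005,0,0,0.1575,0.0584,0.0372,-0.005,0,0,0.1575,0.0584,0.0372,-0.005,0,0,0.1575,0.0584,0.0372,-0.005,0,0,0.1575,0.0584,0.0372,-0.005,0,0,0.1575,0.0584,0.0372,-0.005,0,0,0.1575,0.0584,0.0372,-0.005,0,0,0.1575,0.0584,0.0372,-0.005,0,0,0.1575,0.0584,0.0372,-0.005,0,0,0.1575,0.0584,0.0372,-0.005,0,0,0.1575,0.0584,0.0372,-0.005,0,0,0.1575,0.0584,0.0372,-0.005,0,0,0.1575,0.0584,0.0372,-0.005,0,0,0.1575,0.0584,0.0372,-0.005,0,0,0.1575,0.0584,0.0372,-0.005,0,0,0.1575]' --hand 0.65 --newtons 40

```text
time_s: 1.77
ee_pos: [620.7, -255.8, 184.2]
ee_rot: [180.0, -0.1, 157.5]
force: [-0.8, -0.8, -0.1]
gripper_width: 58.9
```

Call:
arm_command --series '[0,0,-0.05,0,0,0,0,0,-0.05,0,0,0,0,0,-0.05,0,0,0,0,0,-0.05,0,0,0,0,0,-0.05,0,0,0,0,0,-0.05,0,0,0,0,0,-0.05,0,0,0,0,0,-0.025,0,0,0,0,0,-0.025,0,0,0,0,0,-0.02,0,0,0,0,0,0,0,0,0,0,0,0,0,0,0]'

```text
time_s: 2.77
ee_pos: [620.1, -256.9, 17.2]
ee_rot: [180.0, 0.0, 157.1]
force: [0.1, -0.5, 0.0]
gripper_width: 59.1
```

Call:
arm_command --series '[0,0,-0.007,0,0,0,0,0,0,0,0,0,0,0,0,0,0,0,0,0,0,0,0,0,0,0,0,0,0,0]' --hand 0

```text
time_s: 3.18
ee_pos: [620.3, -256.6, 14.7]
ee_rot: [180.0, 0.1, 157.1]
force: [1.4, 1.2, 1.3]
gripper_width: 29.1
```

Run:
```python
from h import *
f=snap('top','t1.png'); a=cv2.imread('pics/t1.png'); cv2.imwrite('pics/t1a.png',cv2.resize(a[130:220,270:370],None,fx=6,fy=6,interpolation=cv2.INTER_CUBIC))
f=snap('side','s1.png'); a=cv2.imread('pics/s1.png'); cv2.imwrite('pics/s1a.png',cv2.resize(a[160:260,240:340],None,fx=6,fy=6,interpolation=cv2.INTER_CUBIC))
s=env.state(); print(s['ee_pos'],s['ee_rot'],s['force'],s['gripper_width'],s['time_s'])
```

```text
[ 620.27783355 -256.79449307   14.67817493] [1.79989911e+02 5.93497854e-02 1.57153220e+02] [0.12895187 0.51703372 1.44545272] 26.642697332310345 3.2833
```

View pics/s1a.png

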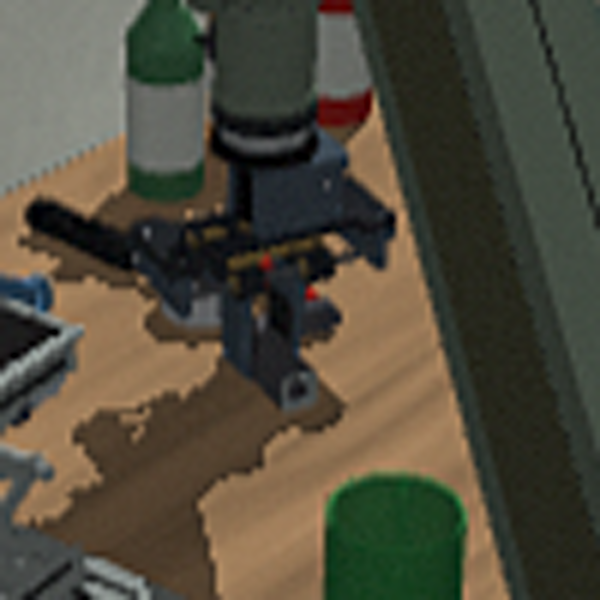

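Call:
arm_command --series '[0,0,0.012,0,0,0,0,0,0.02,0,0,0,0,0,0.025,0,0,0,0,0,0.03,0,0,0,0,0,0.03,0,0,0,0,0,0.03,0,0,0,0,0,0.03,0,0,0,0,0,0.03,0,0,0,0,0,0.025,0,0,0,0,0,0.012,0,0,0,0,0,0,0,0,0]'

```text
time_s: 4.2
ee_pos: [620.7, -257.1, 113.6]
ee_rot: [180.0, 0.2, 157.2]
force: [-0.4, -0.3, -3.1]
gripper_width: 27.1
```

Run:
```python
from h import *
f=snap('side','s2.png'); a=cv2.imread('pics/s2.png'); cv2.imwrite('pics/s2a.png',cv2.resize(a[140:260,220:340],None,fx=5,fy=5,interpolation=cv2.INTER_CUBIC))
s=env.state(); print(s['ee_pos'],s['ee_rot'],s['force'],s['torque'],s['gripper_width'],s['time_s'])
```

```text
[ 620.10169667 -256.85848892  112.40550756] [1.79994116e+02 6.02867082e-02 1.57149072e+02] [-0.87400861 -0.06076541 -3.98814529] [ 0.1798434  -0.08567322  0.03874265] 26.745159075330616 4.25
```

View pics/s2a.png

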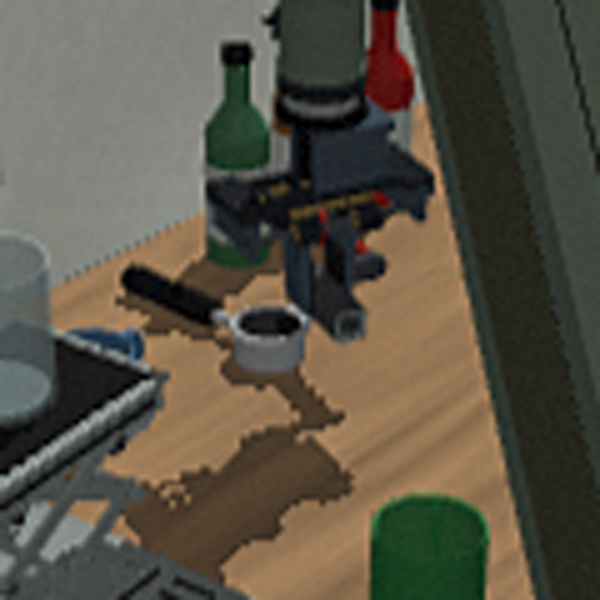

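Call:
arm_command --series '[-0.0023,0.033,0,0,0,-0.137,-0.0023,0.033,0,0,0,-0.137,-0.0023,0.033,0,0,0,-0.137,-0.0023,0.033,0,0,0,-0.137,-0.0023,0.033,0,0,0,-0.137,-0.0023,0.033,0,0,0,-0.137,-0.0023,0.033,0,0,0,-0.137,-0.0023,0.033,0,0,0,-0.137,-0.0023,0.033,0,0,0,-0.137,-0.0023,0.033,0,0,0,-0.137,0,0,0,0,0,0,0,0,0,0,0,0,0,0,0,0,0,0]'

```text
time_s: 5.33
ee_pos: [610.6, -125.2, 111.3]
ee_rot: [-180.0, 0.0, 95.6]
force: [0.2, 0.1, -3.0]
gripper_width: 26.4
```

Run:
```python
from h import *
f=snap('top','t3.png'); a=cv2.imread('pics/t3.png'); cv2.imwrite('pics/t3a.png',cv2.resize(a[160:220,225:325],None,fx=8,fy=8,interpolation=cv2.INTER_CUBIC))
f=snap('side','s3.png'); a=cv2.imread('pics/s3.png'); cv2.imwrite('pics/s3a.png',cv2.resize(a[150:270,200:320],None,fx=5,fy=5,interpolation=cv2.INTER_CUBIC))
s=env.state(); print(s['ee_pos'],s['ee_rot'],s['force'],s['torque'],s['gripper_width'],s['time_s'])
```

```text
[ 610.70798687 -125.50875221  111.51158555] [-1.79990037e+02  1.48568349e-02  9.55303136e+01] [ 0.55453039 -1.15105264 -3.86404613] [ 0.05475659 -0.16303065  0.00208806] 26.932457432266023 5.4333
```

View pics/t3a.png

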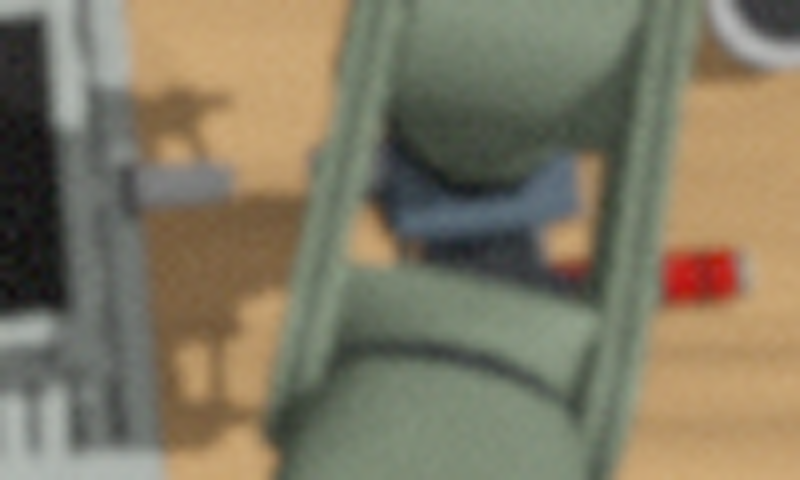

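View pics/s3a.png

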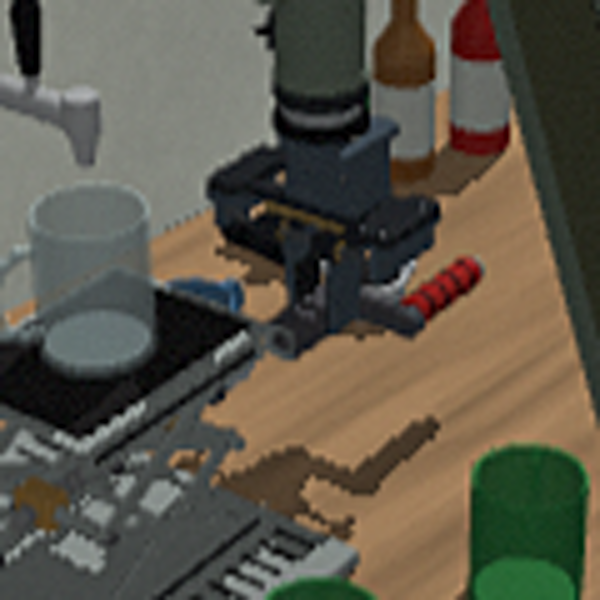

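```bash
cat > ov.py <<'E'
from fit import *
import sys
def overlay(n,src,out,roi,s,mouth,yaw,O=(586.6,129,np.radians(5.5)),dz=0,extra=[]):
    f=dict(np.load(f'pics/{src}.npz')); v0,v1,u0,u1=roi
    img=cv2.resize(cv2.cvtColor(f['frame'],cv2.COLOR_RGB2BGR)[v0:v1,u0:u1],None,fx=s,fy=s,interpolation=cv2.INTER_CUBIC)
    def dr(q,c):
        h=cv2.convexHull(np.round((proj(f,q)-[u0,v0]+.5)*s-.5).astype(np.int32)); cv2.polylines(img,[h],True,c,1)
    for q in pose([mouth[0],mouth[1],np.radians(yaw)],PARTS+[GRIP],mouth[2]): dr(q,(0,255,0))
    sh=[boxpts(-8,8,-156,-120,103,119),boxpts(-6.25,6.25,-164,-156,104.75,117.25)]
    for q in pose(O,sh,dz): dr(q,(0,0,255))
    cv2.imwrite('pics/'+out,img)
E
python3 - <<'E'
from ov import *
T=np.array([610.7,-125.5,111.5]); a=np.radians(95.53)
m=T+60.6*np.array([np.cos(a),np.sin(a),0])+[0,0,-1.2]; print(m)
overlay('top','t3','o3.png',(160,220,225,325),8,m,95.53)
overlay('side','s3','o3s.png',(150,270,200,320),5,m,95.53)
E
```

```text
[604.86016419 -65.18203984 110.3       ]
```

View pics/o3.png

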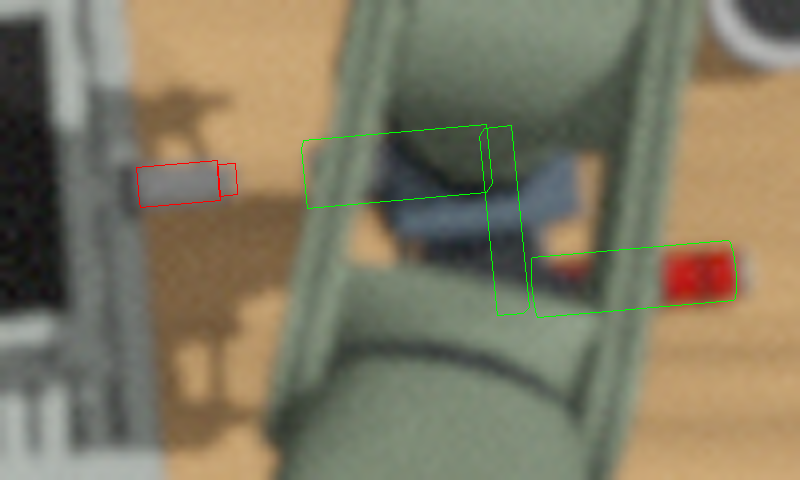

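View pics/o3s.png

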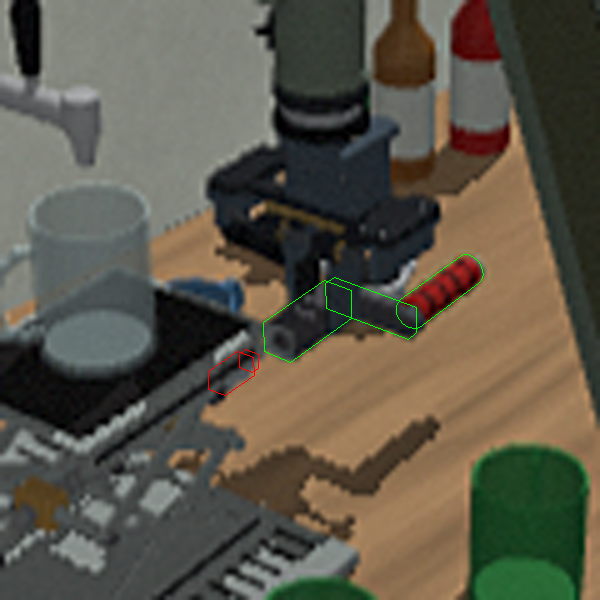

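Run:
```python
from ov import *
T=np.array([610.7,-125.5,111.5]); a=np.radians(95.53)
m=T+58*np.array([np.cos(a),np.sin(a),0])+[-1,0,-1.2]; print(m)
overlay('side','s3','o3z.png',(195,235,235,300),12,m,95.53)
x=dict(np.load('pics/s3.npz'))['frame'][195:235,235:300]
cv2.imwrite('pics/o3y.png',cv2.cvtColor(cv2.resize(x,None,fx=12,fy=12,interpolation=cv2.INTER_CUBIC),cv2.COLOR_RGB2BGR))
```

```text
[604.1107182  -67.76993912 110.3       ]
```

View pics/o3z.png

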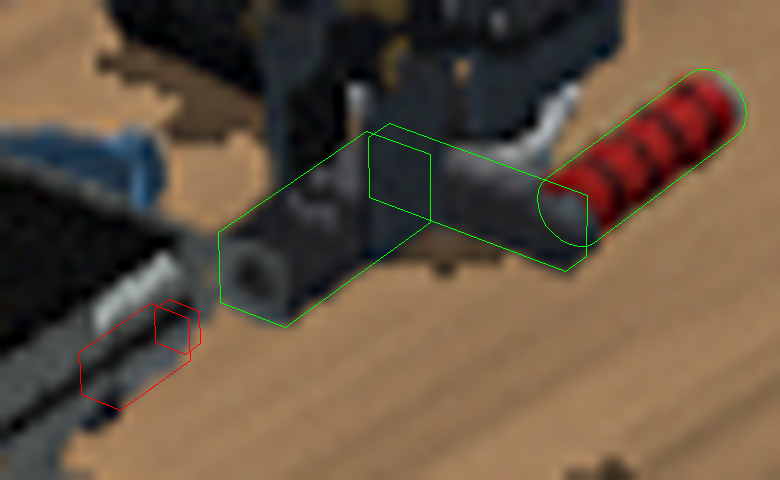

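View pics/o3y.png

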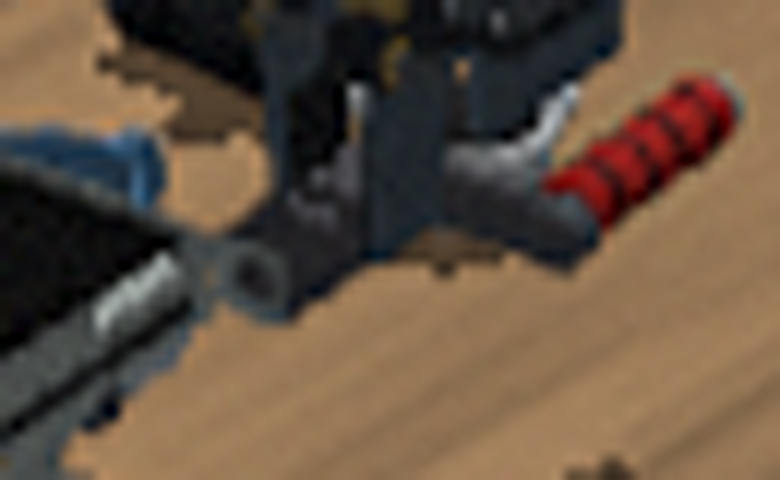

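Run:
```python
from fit2 import *
# shaft fit in t0 and t3 : params x,y of tip-centre frame with yaw fixed
sh=[boxpts(-8,8,-156,-118,103,119),boxpts(-6.25,6.25,-164,-156,104.75,117.25)]
P['t3']=dict(np.load('pics/t3.npz'))
for n,roi in(('top',(174,192,244,262)),('t3',(174,192,244,262))):
    o=obs(P[n],roi)[0]
    c=lambda p:((cover(P[n],pose([p[0],p[1],p[2]],sh,0),roi)-o)**2).sum()
    for yaw in (None,):
        x0=[586,129,np.radians(5.5)]
        r=minimize(c,x0,method='Nelder-Mead',options=dict(initial_simplex=[x0,[590,129,.096],[586,134,.096],[586,129,.15]],xatol=.02,fatol=.001)); print(n,r.x[:2],np.degrees(r.x[2]),r.fun)
        c2=lambda q:c([q[0],q[1],np.radians(5.5)])
        r=minimize(c2,x0[:2],method='Nelder-Mead',options=dict(initial_simplex=[x0[:2],[590,129],[586,134]],xatol=.02,fatol=.001)); print(n,r.x,r.fun, 'tip',r.x+[164*np.sin(.096),-164*np.cos(.096)])
# grip in t3
roi=(186,202,306,324); o=obs(P['t3'],roi)[1]
print('\n'.join(' '.join('%2d'%(10*x) for x in row) for row in o))
for z in (110.3,):
    c=lambda q:((cover(P['t3'],pose([q[0],q[1],np.radians(95.53)],[GRIP],z),(186,202,308,324))-obs(P['t3'],(186,202,308,324))[1])**2).sum()
    r=minimize(c,[604,-67],method='Nelder-Mead',options=dict(initial_simplex=[[604,-67],[608,-67],[604,-60]],xatol=.02,fatol=.001)); print(r.x,r.fun)
```

```text
top [587.36189635 128.54908447] 5.5458831647918405 0.4163571171292806
top [587.51652527 128.47175026] 0.418744201047097 tip [603.23635363 -34.77311795]
t3 [586.71552139 131.17237593] 5.146050571411119 0.21766664161766816
t3 [585.83517754 131.18958281] 0.22105272416777913 tip [601.5550059 -32.0552854]
 0  0  0  0  0  0  0  0  0  0  0  0  0  0  0  0  0  0
 0  0  0  0  0  0  0  0  0  0  0  0  0  0  0  0  0  0
 0  0  0  0  0  0  0  0  0  0  0  0  0  0  0  0  0  0
 0  0  0  0  0  0  0  0  0  0  0  0  0  0  0  0  0  0
 0  0  0  0  0  0  0  0  0  1  0  0  0  0  0  0  0  0
 0  0  0  4  5  5  5  6  7  8  4  0  0  0  0  0  0  0
 0  0  7 10 10 10 10 10 10 10  9  0  0  0  0  0  0  0
 0  0 10 10 10 10 10 10 10 10 10  0  0  0  0  0  0  0
 0  0 10 10 10 10 10 10 10 10 10  1  0  0  0  0  0  0
 0  0 10 10 10 10 10 10 10 10 10  1  0  0  0  0  0  0
 0  0 10 10 10 10 10 10 10 10  9  1  0  0  0  0  0  0
 0  0  6 10 10 10  8  6  6  5  2  0  0  0  0  0  0  0
 0  0  0  2  2  1  0  0  0  0  0  0  0  0  0  0  0  0
 0  0  0  0  0  0  0  0  0  0  0  0  0  0  0  0  0  0
 0  0  0  0  0  0  0  0  0  0  0  0  0  0  0  0  0  0
 0  0  0  0  0  0  0  0  0  0  0  0  0  0  0  0  0  0
[603.24775502 -64.89331011] 3.676346910217959
```

Call:
arm_command --series '[0.004,0,0.0015,0,0,0,-0.001,0.01,0,0,0,0,-0.001,0.01,0,0,0,0,-0.001,0.01,0,0,0,0,-0.001,0.01,0,0,0,0,-0.001,0.01,0,0,0,0,-0.001,0.01,0,0,0,0,-0.001,0.01,0,0,0,0,-0.001,0.01,0,0,0,0,0,0,0,0,0,0]'

```text
time_s: 6.27
ee_pos: [609.0, -91.8, 112.4]
ee_rot: [-180.0, -0.0, 95.5]
force: [1.0, 0.9, -3.5]
gripper_width: 26.6
```

Call:
arm_command --series '[-0.0005,0.005,0,0,0,0,-0.0005,0.005,0,0,0,0,-0.0005,0.005,0,0,0,0]'

```text
time_s: 6.52
ee_pos: [608.5, -86.7, 112.4]
ee_rot: [180.0, 0.0, 95.5]
force: [0.0, 0.7, -3.9]
gripper_width: 27.0
```

Run:
```python
from h import *
for n in('top','side'): snap(n,n[0]+'4.png')
s=env.state(); print(s['ee_pos'],s['ee_rot'],s['force'],s['torque'],s['gripper_width'],s['time_s'])
from ov import *
T=s['ee_pos']; a=np.radians(95.53)
m=T+59*np.array([np.cos(a),np.sin(a),0])+[-1,0,-1.2]; print(m)
overlay('side','s4','o4s.png',(190,240,220,300),10,m,95.53,dz=0)
overlay('top','t4','o4t.png',(160,220,225,325),8,m,95.53)
```

```text
[608.42673107 -86.50844513 112.35459704] [-1.79997897e+02 -1.02724762e-02  9.55080903e+01] [-0.36479818  0.25553182 -4.14554899] [ 0.05567088 -0.15929528 -0.00625524] 26.58947618818444 6.6167
[601.74108234 -27.78303838 111.15459704]
```

View pics/o4s.png

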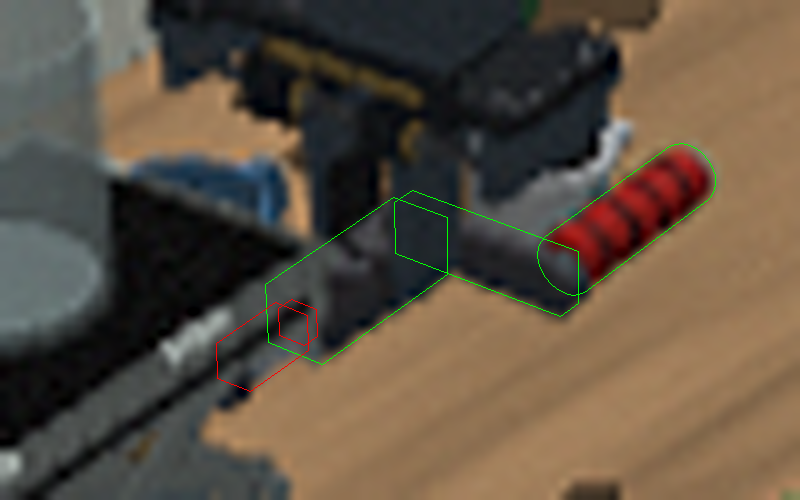

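View pics/o4t.png

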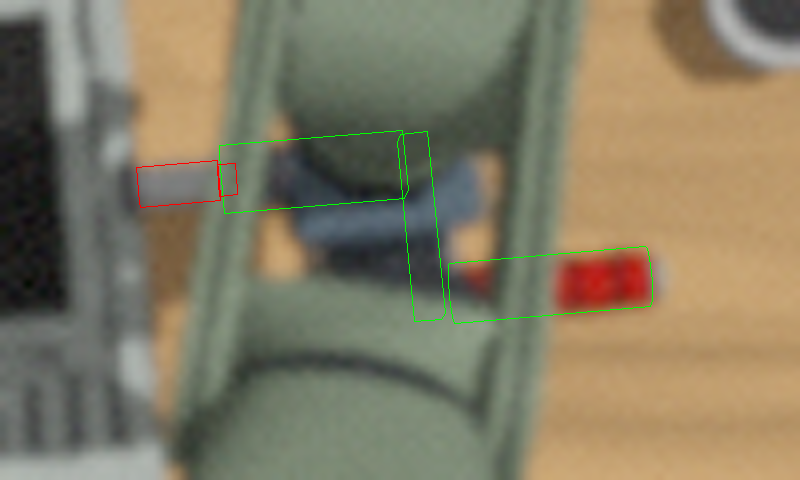

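Call:
arm_command --series '[-0.0005,0.005,0,0,0,0,-0.0005,0.005,0,0,0,0,0,0,0,0,0,0]'

```text
time_s: 6.87
ee_pos: [608.0, -82.4, 112.4]
ee_rot: [-180.0, -0.0, 95.5]
force: [-0.5, -0.5, -3.4]
gripper_width: 26.8
```

Call:
arm_command --series '[-0.0005,0.005,0,0,0,0,-0.0005,0.005,0,0,0,0,0,0,0,0,0,0]'

```text
time_s: 7.12
ee_pos: [608.1, -79.0, 112.5]
ee_rot: [179.9, 0.1, 95.5]
force: [1.0, -2.6, -4.6]
gripper_width: 26.8
```

Call:
arm_command --series '[-0.0003,0.003,0,0,0,0,-0.0003,0.003,0,0,0,0,0,0,0,0,0,0]'

```text
time_s: 7.37
ee_pos: [608.1, -76.5, 112.3]
ee_rot: [179.9, 0.0, 95.5]
force: [2.0, -1.6, -6.1]
gripper_width: 26.9
```

Call:
arm_command --series '[0.001,0.003,-0.001,0,0,0,0,0.003,0,0,0,0,0,0,0,0,0,0]'

```text
time_s: 7.62
ee_pos: [607.9, -73.3, 112.0]
ee_rot: [180.0, -0.0, 95.5]
force: [2.0, 0.9, -3.6]
gripper_width: 27.2
```

Call:
arm_command --series '[0,0.004,0,0,0,0,-0.0003,0.004,0,0,0,0,0,0,0,0,0,0]'

```text
time_s: 7.87
ee_pos: [607.7, -70.3, 112.0]
ee_rot: [180.0, -0.0, 95.5]
force: [2.5, 0.3, -4.2]
gripper_width: 26.9
```

Call:
arm_command --series '[-0.0004,0.004,0,0,0,0,-0.0004,0.004,0,0,0,0,0,0,0,0,0,0]'

```text
time_s: 8.12
ee_pos: [607.4, -67.2, 112.0]
ee_rot: [180.0, -0.0, 95.5]
force: [1.6, 0.5, -4.4]
gripper_width: 27.2
```

Call:
arm_command --series '[0.0005,0.005,0,0,0,0,0,0.005,0,0,0,0,-0.0004,0.005,0,0,0,0,-0.0005,0.005,0,0,0,0,0,0,0,0,0,0]'

```text
time_s: 8.53
ee_pos: [606.9, -58.9, 111.9]
ee_rot: [-180.0, -0.0, 95.5]
force: [0.4, 0.7, -4.1]
gripper_width: 26.9
```

Call:
arm_command --series '[-0.0002,0.005,0,0,0,0,-0.0005,0.005,0,0,0,0,0,0,0,0,0,0]'

```text
time_s: 8.78
ee_pos: [606.6, -55.1, 111.9]
ee_rot: [-180.0, -0.0, 95.5]
force: [0.8, 0.0, -3.1]
gripper_width: 26.6
```

Call:
arm_command --series '[-0.0002,0.0025,0,0,0,0,-0.0002,0.0025,0,0,0,0,0,0,0,0,0,0]'

```text
time_s: 9.03
ee_pos: [606.5, -53.5, 111.9]
ee_rot: [-180.0, -0.0, 95.5]
force: [-0.6, -0.5, -3.5]
gripper_width: 26.6
```

Call:
arm_command --series '[-0.0002,0.0025,0,0,0,0,-0.0002,0.0025,0,0,0,0,0,0,0,0,0,0]'

```text
time_s: 9.28
ee_pos: [606.4, -51.5, 111.9]
ee_rot: [-180.0, -0.0, 95.5]
force: [-2.2, -1.1, -4.5]
gripper_width: 26.6
```

Call:
arm_command --series '[-0.0002,0.0025,0,0,0,0,-0.0002,0.0025,0,0,0,0,0,0,0,0,0,0]'

```text
time_s: 9.53
ee_pos: [606.2, -49.5, 111.9]
ee_rot: [-180.0, -0.0, 95.5]
force: [-1.4, -0.4, -3.0]
gripper_width: 27.1
```

Call:
arm_command --series '[-0.0002,0.0025,0,0,0,0,-0.0002,0.0025,0,0,0,0,0,0,0,0,0,0]'

```text
time_s: 9.78
ee_pos: [606.2, -48.4, 112.0]
ee_rot: [-180.0, 0.1, 95.5]
force: [-2.1, -3.9, -4.2]
gripper_width: 26.6
```

Call:
arm_command --series '[-0.0002,0.0025,0,0,0,0,-0.0002,0.0025,0,0,0,0,0,0,0,0,0,0]'

```text
time_s: 10.03
ee_pos: [606.2, -48.2, 112.1]
ee_rot: [-180.0, 0.3, 95.6]
force: [-1.9, -9.4, -4.4]
gripper_width: 26.7
```

Call:
arm_command --series '[-0.0002,0.0025,0,0,0,0,-0.0002,0.0025,0,0,0,0,0,0,0,0,0,0]'

```text
time_s: 10.28
ee_pos: [606.2, -48.0, 112.3]
ee_rot: [-180.0, 0.5, 95.6]
force: [-1.1, -14.9, -3.9]
gripper_width: 26.8
```

Run:
```python
from h import *
for n in('top','side'): snap(n,n[0]+'5.png')
s=env.state(); print(s['ee_pos'],s['ee_rot'],s['force'],s['torque'],s['gripper_width'],s['time_s'])
from ov import *
T=s['ee_pos']; a=np.radians(95.53)
m=T+59*np.array([np.cos(a),np.sin(a),0])+[0,0,-1.2]; print(m)
overlay('side','s5','o5s.png',(180,240,200,300),8,m,95.53,dz=0)
overlay('top','t5','o5t.png',(150,220,205,305),8,m,95.53)
```

```text
[606.19581474 -48.056004   112.33154867] [-179.99797195    0.47244366   95.60569542] [ -2.6126361  -14.22006403  -3.53314539] [-2.51116317  0.29120927  0.10468174] 26.953265869276986 10.3833
[600.51016601  10.66940275 111.13154867]
```

View pics/o5s.png

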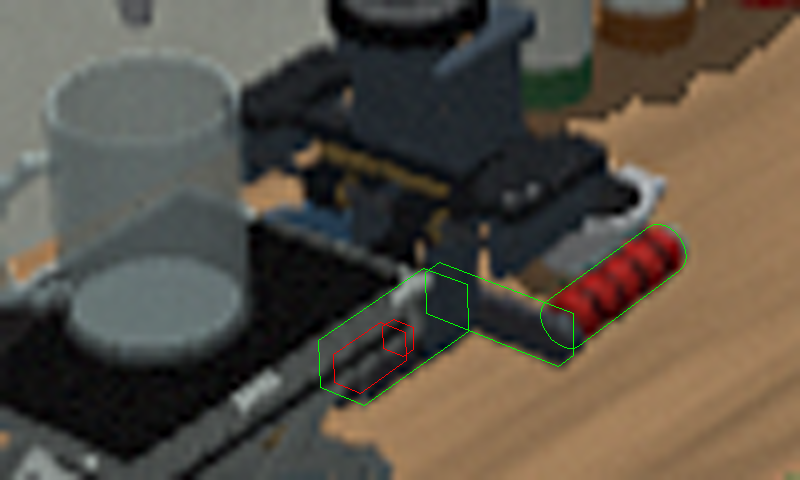

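View pics/o5t.png

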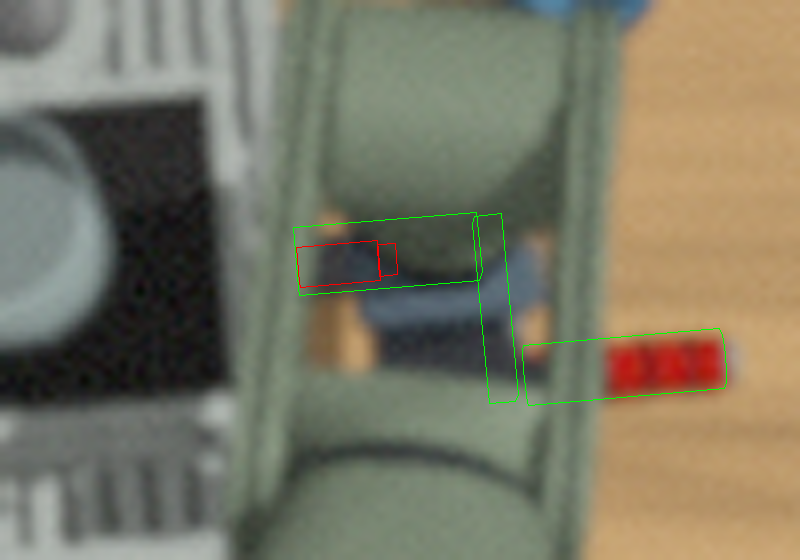

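Call:
arm_command --series '[0.0005,-0.005,0,0,0,0,0,0,0,0,0,0]'

```text
time_s: 10.55
ee_pos: [606.1, -48.2, 112.1]
ee_rot: [-180.0, 0.2, 95.5]
force: [-2.2, -9.4, -3.2]
gripper_width: 26.5
```

Call:
arm_command --series '[0,0,0,0,0,0,0,0,0,0,0,0,0,0,0,0,0,0,0,0,0,0,0,0,0,0,0,0,0,0,0,0,0,0,0,0,0,0,0,0,0,0]' --hand 0.65

```text
time_s: 11.13
ee_pos: [606.4, -45.3, 112.1]
ee_rot: [180.0, -0.0, 95.5]
force: [0.8, -0.1, 0.8]
gripper_width: 59.0
```

Run:
```python
from h import *
for n in('top','side'): snap(n,n[0]+'6.png')
s=env.state(); print(s['ee_pos'],s['ee_rot'],s['force'],s['torque'],s['gripper_width'],s['time_s'])
from ov import *
m=[598.5,9.5,111]
overlay('side','s6','o6s.png',(180,240,200,300),8,m,95.53,dz=0)
```

```text
[606.28919962 -45.44811281 112.02722824] [ 1.79984489e+02 -1.12278877e-03  9.55067395e+01] [1.06789436 0.29729189 0.97515447] [-0.01404707 -0.04546966 -0.03310119] 59.32798029430471 11.2333
```

View pics/o6s.png

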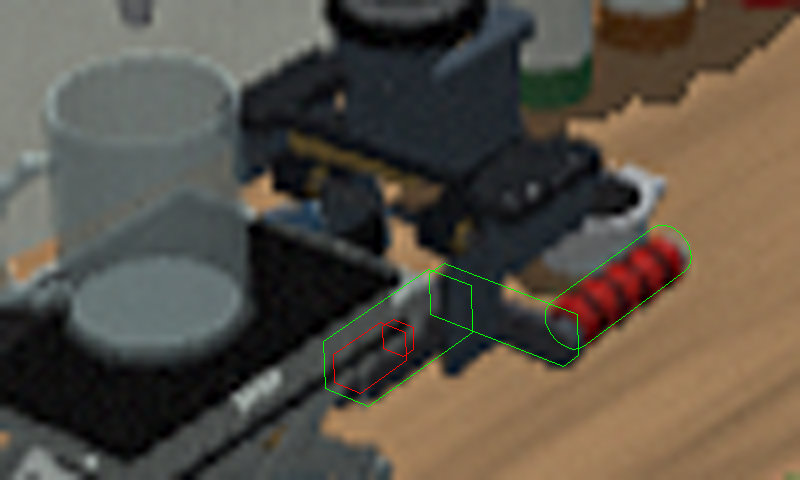

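Call:
arm_command --series '[0,0,0.04,0,0,0,0,0,0.05,0,0,0,0,0,0.05,0,0,0,-0.0267,-0.0485,0.01,0,0,0,-0.0267,-0.0485,0,0,0,0,-0.0267,-0.0485,0,0,0,0,-0.0267,-0.0485,0,0,0,0,-0.0267,-0.0485,0,0,0,0,0,0,0,0,0,0,0,0,0,0,0,0]'

```text
time_s: 12.07
ee_pos: [552.6, -143.2, 172.1]
ee_rot: [180.0, -0.0, 95.4]
force: [0.5, -0.3, -0.8]
gripper_width: 59.2
```

Run:
```python
from h import *
for n in('top','side'): snap(n,n[0]+'7.png')
s=env.state(); print(s['ee_pos'],s['ee_rot'],s['force'],s['torque'],s['gripper_width'],s['time_s'])
from ov import *
m=[598.5,9.5,111]
overlay('side','s7','o7s.png',(180,240,200,300),8,m,95.53,dz=0)
overlay('top','t7','o7t.png',(150,220,225,325),8,m,95.53,dz=0)
```

```text
[ 553.20896544 -142.11196578  172.02597957] [ 1.79964498e+02 -2.13452227e-02  9.54998373e+01] [-0.06046768  0.64510505 -0.73127766] [-0.01550387 -0.04392894  0.04544087] 59.64191689021149 12.1667
```

View pics/o7s.png

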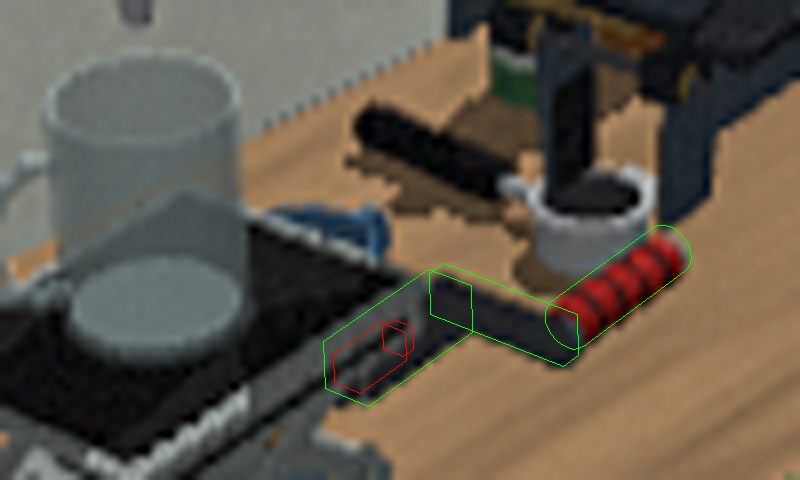

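View pics/o7t.png

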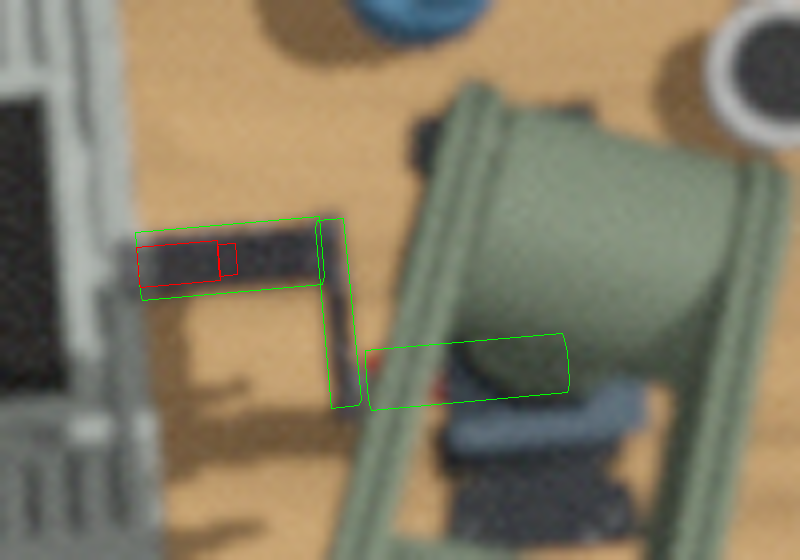

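Call:
arm_command --series '[0,0,-0.04,0,0,0,0,0,-0.04,0,0,0,0,0,-0.04,0,0,0,0,0,-0.03,0,0,0,0,0,-0.015,0,0,0,0,0,-0.01,0,0,0,0,0,0,0,0,0]'

```text
time_s: 12.75
ee_pos: [552.9, -141.9, 101.4]
ee_rot: [-180.0, -0.0, 95.6]
force: [0.1, -0.8, 1.0]
gripper_width: 59.3
```

Call:
arm_command --series '[0,0,0,0,0,0,0,0,0,0,0,0,0,0,0,0,0,0,0,0,0,0,0,0,0,0,0,0,0,0,0,0,0,0,0,0]' --hand 0 --newtons 30

```text
time_s: 13.25
ee_pos: [553.4, -142.7, 102.4]
ee_rot: [179.9, 0.0, 95.5]
force: [1.0, -0.5, 0.5]
gripper_width: 26.6
```

Run:
```python
from h import *
for n in('top','side'): snap(n,n[0]+'8.png')
s=env.state(); print(s['ee_pos'],s['ee_rot'],s['force'],s['torque'],s['gripper_width'],s['time_s'],s['qpos'])
from ov import *
m=[598.5,9.5,111]
overlay('side','s8','o8s.png',(170,240,200,300),8,m,95.53,dz=0)
```

```text
[ 553.33011334 -142.6569876   102.2833195 ] [1.79917922e+02 1.34446460e-02 9.54751726e+01] [ 1.99283731 -0.40048815 -0.22852636] [-0.00391102 -0.30340688 -0.04382552] 26.395476716413405 13.35 [-1.56197318e+01  2.38780532e+01  1.00195781e+02  2.05401130e-02
  5.58447513e+01 -2.11064339e+01]
```

View pics/o8s.png

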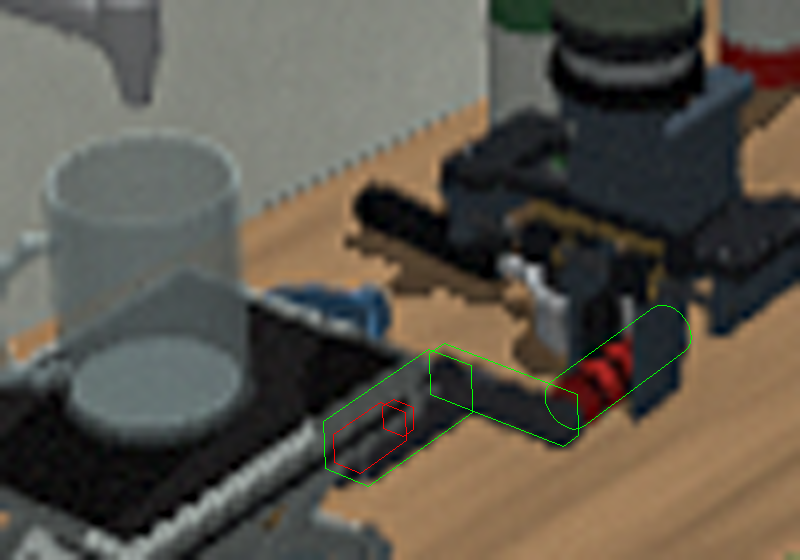

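```bash
cat > roll.py <<'E'
from fit2 import *
def rollpts(q,phi):  # phi positive: crank at -x goes up: grip (crank +y) goes +z
    c,s=np.cos(phi),np.sin(phi); R=np.array([[1,0,0],[0,c,-s],[0,s,c]]); return q@R.T
E
python3 - <<'E'
from roll import *
f=dict(np.load('pics/s7.npz')); P['s7']=f
roi=(204,226,266,290); o=obs(f,roi)[1]
for zz in (109,111,113):
    c=lambda p:((cover(f,pose([598.5+p[1]*-.0958,9.5+p[1],np.radians(95.5)],[rollpts(GRIP,p[0])],zz),roi)-o)**2).sum()
    r=minimize(c,[0,0],method='Nelder-Mead',options=dict(initial_simplex=[[0,0],[.1,0],[0,4]],xatol=.001,fatol=.001)); print(zz,np.degrees(r.x[0]),r.x[1],r.fun)
# spout
a=cv2.imread('pics/side0.png'); cv2.imwrite('pics/sp0.png',cv2.resize(a[160:230,190:245],None,fx=10,fy=8,interpolation=cv2.INTER_CUBIC))
fs=P['side']
for z in (300,313,340,345,350,355,360): print(z,proj(fs,[587,129,z]))
print([proj(fs,[587,129,313]+np.array([42*np.cos(t),42*np.sin(t),0])).round(1) for t in np.linspace(0,2*np.pi,8,endpoint=False)])
E
```

```text
109 -0.03483942891840104 -2.1373748779296875 23.429276923283958
111 -2.339356183183376 -2.59381103515625 23.472746769422862
113 -4.3568137470110555 -2.5319576263427734 23.32330842909056
300 [[218.54766457 195.37176316]]
313 [[218.30131176 192.02642764]]
340 [[217.78253106 184.98167167]]
345 [[217.68538847 183.66252875]]
350 [[217.58790651 182.33877749]]
355 [[217.49008341 181.01039371]]
360 [[217.39191738 179.67735305]]
[array([[210.1, 188.2]]), array([[206. , 192.4]]), array([[209. , 196.5]]), array([[217.7, 198. ]]), array([[226.8, 195.9]]), array([[230.6, 191.6]]), array([[227.3, 187.7]]), array([[218.9, 186.3]])]
```

View pics/sp0.png

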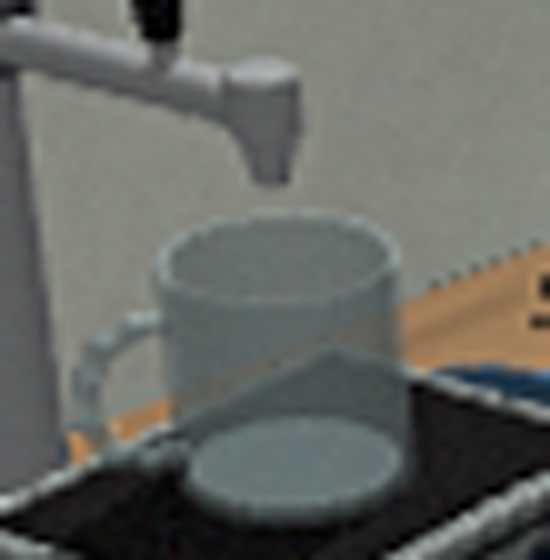

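Run:
```python
from roll import *
f=dict(np.load('pics/t7.npz'))
roi=(170,202,246,272); a=f['frame'][roi[0]:roi[1],roi[2]:roi[3]].astype(float)
o=obs(f,roi)[0]
print('\n'.join(' '.join('%2d'%(10*x) for x in row) for row in o))
for zz in (111,):
  for ph in (0,-2.3):
    c=lambda p:((cover(f,pose([p[0],p[1],p[2]],[rollpts(q,np.radians(ph)) for q in PARTS],zz),roi)-o)[:,:23]**2).sum()
    r=minimize(c,[598.5,9.5,1.667],method='Nelder-Mead',options=dict(initial_simplex=[[598.5,9.5,1.667],[602,9.5,1.667],[598.5,14,1.667],[598.5,9.5,1.7]],xatol=.001,fatol=.001)); print(zz,ph,r.x[:2],np.degrees(r.x[2]),r.fun)
x=f['frame'][172:194,230:264]
cv2.imwrite('pics/z7.png',cv2.cvtColor(cv2.resize(x,None,fx=20,fy=20,interpolation=cv2.INTER_CUBIC),cv2.COLOR_RGB2BGR))
```

```text
0  0  0  0  0  0  0  0  0  0  0  0  0  0  0  0  0  0  0  0  0  0  0  0  0  0
 0  0  0  0  0  0  0  0  0  0  0  0  0  0  0  0  0  0  0  0  0  0  0  0  0  0
 0  0  0  0  0  0  0  0  0  0  0  0  0  0  0  0  0  0  0  0  0  0  0  0  0  0
 0  0  0  0  0  0  0  0  0  0  0  0  0  0  0  0  0  0  0  0  0  0  0  0  0  0
 0  0  0  0  0  0  0  0  0  0  0  0  0  0  0  0  0  0  0  0  0  0  0  0  0  0
 0  0  0  0  0  0  0  0  0  0  0  0  0  0  0  0  0  0  0  0  0  0  0  0  0  0
 0  0  0  0  0  0  0  0  0  0  0  0  0  0  0  0  0  0  0  0  1  0  0  0  0  0
 0  0  0  0  0  0  0  0  0  0  0  1  1  0  0  0  0  1  3  4  5  2  0  0  0  0
 0  0  1  1  2  2  2  1  1  2  3  4  4  2  1  2  2  5  7  9  8  3  0  0  0  0
 3  3  4  4  6  6  5  5  5  5  7  7  8  8  8  8  9 10 10 10 10  3  0  0  0  0
 8  8 10  9 10  9 10 10 10  9 10 10 10 10 10 10 10 10 10 10  8  2  0  0  0  0
10 10 10 10 10 10 10 10  9 10 10 10 10 10 10 10 10 10 10 10  8  3  0  0  0  0
 8 10 10 10 10 10  9 10 10 10 10 10 10 10 10 10 10  9 10 10  8  4  1  0  0  0
 9 10  9  8  9 10 10 10 10  9  9 10  9 10 10 10  9 10  9 10 10  6  1  0  0  0
10 10 10 
[... 838 characters left out ...]
4  1  0  0
 0  0  0  0  0  0  0  0  0  0  0  0  0  0  0  0  0  0  0  0  0  5  6  3  0  0
 0  0  0  0  0  0  0  0  0  0  0  0  0  0  0  0  0  0  0  0  0  4  8  7  4  0
 0  0  0  0  0  0  0  0  0  0  0  0  0  0  0  0  0  0  0  0  0  3 10  9  8  5
 0  0  0  0  0  0  0  0  0  0  0  0  0  0  0  0  0  0  0  0  0  5 10  9  8  7
 0  0  0  0  0  0  0  0  0  0  0  0  0  0  0  0  0  0  0  0  0  3 10  9  7  7
 0  0  0  0  0  0  0  0  0  0  0  0  0  0  0  0  0  0  0  0  0  5  9  9  7  7
 0  0  0  0  0  0  0  0  0  0  0  0  0  0  0  0  0  0  0  0  0  5  9  8  7  8
111 0 [601.52798861   0.83051128] 92.25399599631558 39.07371385260684
111 -2.3 [601.40474895   1.79505562] 93.06576244980916 35.439002653237424
```

View pics/z7.png

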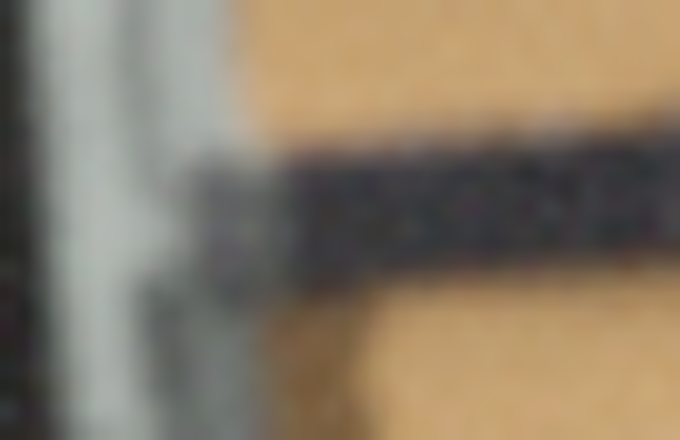

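```bash
cat > wind.py <<'E'
import numpy as np,sys
# usage a0 a1 step
def wind(a0,a1,n,corr=(0,0)):
    ph=np.radians(np.linspace(a0,a1,n+1)); u=np.array([.9954,.0958])
    al=-60*np.cos(ph); z=60*np.sin(ph)+5*ph/(2*np.pi)
    al=al+np.linspace(0,corr[0],n+1); z=z+np.linspace(0,corr[1],n+1)
    rows=[]; prev=np.zeros(3); cum=np.c_[np.outer(al-al[0],u),z-z[0]]/400
    for i in range(1,n+1):
        d=np.round(cum[i]-prev,4); prev=prev+d; rows+=[*d,0,0,0]
    return rows
if __name__=='__main__':
    a=list(map(float,sys.argv[1:])); r=wind(a[0],a[1],int(a[2]),tuple(a[3:5]) if len(a)>4 else (0,0))
    print('['+', '.join('%g'%x for x in r)+']')
E
python3 wind.py -2 43 6
```

```text
[0.0006, 0.0001, 0.0199, 0, 0, 0, 0.0031, 0.0003, 0.0196, 0, 0, 0, 0.0057, 0.0005, 0.019, 0, 0, 0, 0.008, 0.0008, 0.0182, 0, 0, 0, 0.0103, 0.001, 0.0169, 0, 0, 0, 0.0123, 0.0012, 0.0155, 0, 0, 0]
```

Call:
arm_command --series '[0.0006,0.0001,0.0199,0,0,0,0.0031,0.0003,0.0196,0,0,0,0.0057,0.0005,0.019,0,0,0,0.008,0.0008,0.0182,0,0,0,0.0103,0.001,0.0169,0,0,0,0.0123,0.0012,0.0155,0,0,0,0,0,0,0,0,0]'

```text
time_s: 13.93
ee_pos: [569.7, -141.4, 146.9]
ee_rot: [179.9, 0.1, 95.6]
force: [-2.3, -2.7, -2.7]
gripper_width: 26.3
```

```bash
python3 wind.py 43 133 12
python3 - <<'E'
from h import *
s=env.state(); print(s['ee_pos'],s['ee_rot'],s['force'],s['torque'],s['gripper_width'],s['time_s'])
E
```

```text
[0.0142, 0.0014, 0.0137, 0, 0, 0, 0.0159, 0.0015, 0.0117, 0, 0, 0, 0.0172, 0.0017, 0.0096, 0, 0, 0, 0.0182, 0.0017, 0.0072, 0, 0, 0, 0.0191, 0.0018, 0.0047, 0, 0, 0, 0.0194, 0.0019, 0.0023, 0, 0, 0, 0.0195, 0.0019, -0.0004, 0, 0, 0, 0.0193, 0.0018, -0.0029, 0, 0, 0, 0.0187, 0.0018, -0.0054, 0, 0, 0, 0.0178, 0.0018, -0.0078, 0, 0, 0, 0.0166, 0.0016, -0.01, 0, 0, 0, 0.0151, 0.0014, -0.0122, 0, 0, 0]
[ 569.68282719 -141.4336351   146.94328666] [1.79949227e+02 8.31867939e-02 9.55635563e+01] [-2.27219694 -2.74520389 -2.72832227] [-0.69349529  0.22278544  0.11868639] 26.2720459576276 13.9333
```

Call:
arm_command --series '[0.0142,0.0014,0.0137,0,0,0,0.0159,0.0015,0.0117,0,0,0,0.0172,0.0017,0.0096,0,0,0,0.0182,0.0017,0.0072,0,0,0,0.0191,0.0018,0.0047,0,0,0,0.0194,0.0019,0.0023,0,0,0,0.0195,0.0019,-0.0004,0,0,0,0.0193,0.0018,-0.0029,0,0,0,0.0187,0.0018,-0.0054,0,0,0,0.0178,0.0018,-0.0078,0,0,0,0.0166,0.0016,-0.01,0,0,0,0.0151,0.0014,-0.0122,0,0,0]'

```text
time_s: 14.93
ee_pos: [654.6, -133.8, 151.0]
ee_rot: [179.8, 0.1, 95.5]
force: [-0.4, -4.8, 3.8]
gripper_width: 26.1
```

```bash
python3 wind.py 133 223 12; python3 wind.py 223 358 18
python3 - <<'E'
from h import *
s=env.state(); print(s['ee_pos'],s['ee_rot'],s['force'],s['torque'],s['gripper_width'],s['time_s'])
E
```

```text
[0.0134, 0.0013, -0.014, 0, 0, 0, 0.0114, 0.0011, -0.0157, 0, 0, 0, 0.0092, 0.0009, -0.017, 0, 0, 0, 0.007, 0.0006, -0.0181, 0, 0, 0, 0.0044, 0.0005, -0.0188, 0, 0, 0, 0.002, 0.0002, -0.0193, 0, 0, 0, -0.0006, -0.0001, -0.0194, 0, 0, 0, -0.0031, -0.0003, -0.0191, 0, 0, 0, -0.0057, -0.0005, -0.0185, 0, 0, 0, -0.008, -0.0008, -0.0176, 0, 0, 0, -0.0103, -0.001, -0.0164, 0, 0, 0, -0.0123, -0.0012, -0.015, 0, 0, 0]
[-0.0142, -0.0014, -0.0132, 0, 0, 0, -0.0159, -0.0015, -0.0112, 0, 0, 0, -0.0172, -0.0017, -0.009, 0, 0, 0, -0.0182, -0.0017, -0.0067, 0, 0, 0, -0.0191, -0.0018, -0.0042, 0, 0, 0, -0.0194, -0.0019, -0.0017, 0, 0, 0, -0.0195, -0.0019, 0.0008, 0, 0, 0, -0.0193, -0.0018, 0.0034, 0, 0, 0, -0.0187, -0.0018, 0.0059, 0, 0, 0, -0.0178, -0.0018, 0.0084, 0, 0, 0, -0.0166, -0.0016, 0.0105, 0, 0, 0, -0.0151, -0.0014, 0.0127, 0, 0, 0, -0.0134, -0.0013, 0.0146, 0, 0, 0, -0.0114, -0.0011, 0.0162, 0, 0, 0, -0.0093, -0.0009, 0.0175, 0, 0, 0, -0.0069, -0.0007, 0.0186, 0, 0, 0, -0.0045, -0.0004, 0.0194, 0, 0, 0, -0.0019, -0.0002, 0.0198, 0, 0, 0]
[ 654.62869214 -133.7676136   150.99451375] [1.79836324e+02 1.19464003e-01 9.55160096e+01] [-0.42681872 -4.83905509  3.83051501] [-0.75984171  0.07459528  0.2628996 ] 26.14587698776928 14.9333
```

Call:
arm_command --series '[0.0134,0.0013,-0.014,0,0,0,0.0114,0.0011,-0.0157,0,0,0,0.0092,0.0009,-0.017,0,0,0,0.007,0.0006,-0.0181,0,0,0,0.0044,0.0005,-0.0188,0,0,0,0.002,0.0002,-0.0193,0,0,0,-0.0006,-0.0001,-0.0194,0,0,0,-0.0031,-0.0003,-0.0191,0,0,0,-0.0057,-0.0005,-0.0185,0,0,0,-0.008,-0.0008,-0.0176,0,0,0,-0.0103,-0.001,-0.0164,0,0,0,-0.0123,-0.0012,-0.015,0,0,0]'

```text
time_s: 15.93
ee_pos: [657.4, -132.5, 65.9]
ee_rot: [179.8, -0.0, 95.4]
force: [3.3, -3.1, 2.3]
gripper_width: 26.8
```

Call:
arm_command --series '[-0.0142,-0.0014,-0.0132,0,0,0,-0.0159,-0.0015,-0.0112,0,0,0,-0.0172,-0.0017,-0.009,0,0,0,-0.0182,-0.0017,-0.0067,0,0,0,-0.0191,-0.0018,-0.0042,0,0,0,-0.0194,-0.0019,-0.0017,0,0,0,-0.0195,-0.0019,0.0008,0,0,0,-0.0193,-0.0018,0.0034,0,0,0,-0.0187,-0.0018,0.0059,0,0,0,-0.0178,-0.0018,0.0084,0,0,0,-0.0166,-0.0016,0.0105,0,0,0,-0.0151,-0.0014,0.0127,0,0,0,-0.0134,-0.0013,0.0146,0,0,0,-0.0114,-0.0011,0.0162,0,0,0,-0.0093,-0.0009,0.0175,0,0,0,-0.0069,-0.0007,0.0186,0,0,0,-0.0045,-0.0004,0.0194,0,0,0,-0.0019,-0.0002,0.0198,0,0,0]'

```text
time_s: 17.43
ee_pos: [552.2, -142.2, 106.9]
ee_rot: [180.0, -0.0, 95.5]
force: [4.7, 0.4, -4.7]
gripper_width: 26.6
```

Run:
```python
from h import *
for n in('top','side'): snap(n,n[0]+'9.png')
s=env.state(); print(s['ee_pos'],s['ee_rot'],s['force'],s['torque'],s['gripper_width'],s['time_s'])
from ov import *
m=[598.5,9.5,116]
overlay('side','s9','o9s.png',(160,240,200,300),8,m,95.53,dz=5)
```

```text
[ 552.55363627 -142.27872293  107.59043184] [ 1.79941669e+02 -1.66711160e-03  9.55080877e+01] [ 4.71160668  0.82325328 -4.51742795] [-0.19707666 -0.92984144 -0.41297211] 26.362866123435218 17.5333
```

View pics/o9s.png

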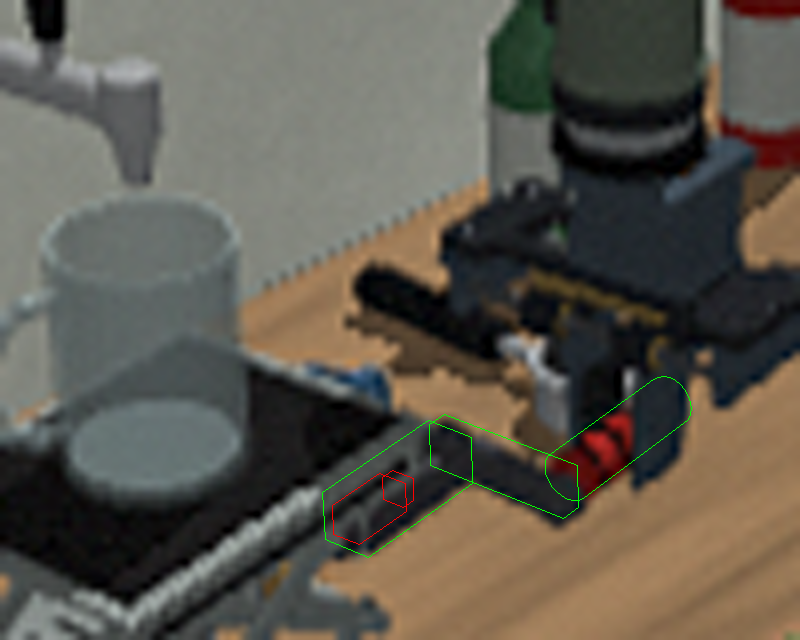

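```bash
python3 wind.py -2 178 20; python3 wind.py 178 358 20
```

```text
[0.001, 0.0001, 0.0238, 0, 0, 0, 0.0047, 0.0004, 0.0234, 0, 0, 0, 0.0082, 0.0008, 0.0224, 0, 0, 0, 0.0115, 0.0011, 0.0208, 0, 0, 0, 0.0146, 0.0015, 0.0187, 0, 0, 0, 0.0173, 0.0016, 0.0162, 0, 0, 0, 0.0195, 0.0019, 0.0133, 0, 0, 0, 0.0214, 0.002, 0.0101, 0, 0, 0, 0.0225, 0.0022, 0.0066, 0, 0, 0, 0.0233, 0.0023, 0.003, 0, 0, 0, 0.0234, 0.0022, -0.0007, 0, 0, 0, 0.023, 0.0022, -0.0044, 0, 0, 0, 0.0219, 0.0021, -0.008, 0, 0, 0, 0.0204, 0.002, -0.0112, 0, 0, 0, 0.0183, 0.0018, -0.0144, 0, 0, 0, 0.0159, 0.0015, -0.017, 0, 0, 0, 0.0129, 0.0012, -0.0193, 0, 0, 0, 0.0097, 0.001, -0.0211, 0, 0, 0, 0.0063, 0.0006, -0.0224, 0, 0, 0, 0.0026, 0.0002, -0.0231, 0, 0, 0]
[-0.001, -0.0001, -0.0232, 0, 0, 0, -0.0047, -0.0004, -0.0228, 0, 0, 0, -0.0082, -0.0008, -0.0217, 0, 0, 0, -0.0115, -0.0011, -0.0202, 0, 0, 0, -0.0146, -0.0015, -0.0181, 0, 0, 0, -0.0173, -0.0016, -0.0156, 0, 0, 0, -0.0195, -0.0019, -0.0126, 0, 0, 0, -0.0214, -0.002, -0.0095, 0, 0, 0, -0.0225, -0.0022, -0.006, 0, 0, 0, -0.0233, -0.0023, -0.0023, 0, 0, 0, -0.0234, -0.0022, 0.0013, 0, 0, 0, -0.023, -0.0022, 0.005, 0, 0, 0, -0.0219, -0.0021, 0.0086, 0, 0, 0, -0.0204, -0.002, 0.0119, 0, 0, 0, -0.0183, -0.0018, 0.0149, 0, 0, 0, -0.0159, -0.0015, 0.0177, 0, 0, 0, -0.0129, -0.0012, 0.02, 0, 0, 0, -0.0097, -0.001, 0.0217, 0, 0, 0, -0.0063, -0.0006, 0.023, 0, 0, 0, -0.0026, -0.0002, 0.0237, 0, 0, 0]
```

Call:
arm_command --series '[0.001,0.0001,0.0238,0,0,0,0.0047,0.0004,0.0234,0,0,0,0.0082,0.0008,0.0224,0,0,0,0.0115,0.0011,0.0208,0,0,0,0.0146,0.0015,0.0187,0,0,0,0.0173,0.0016,0.0162,0,0,0,0.0195,0.0019,0.0133,0,0,0,0.0214,0.002,0.0101,0,0,0,0.0225,0.0022,0.0066,0,0,0,0.0233,0.0023,0.003,0,0,0,0.0234,0.0022,-0.0007,0,0,0,0.023,0.0022,-0.0044,0,0,0,0.0219,0.0021,-0.008,0,0,0,0.0204,0.002,-0.0112,0,0,0,0.0183,0.0018,-0.0144,0,0,0,0.0159,0.0015,-0.017,0,0,0,0.0129,0.0012,-0.0193,0,0,0,0.0097,0.001,-0.0211,0,0,0,0.0063,0.0006,-0.0224,0,0,0,0.0026,0.0002,-0.0231,0,0,0]'

```text
time_s: 19.2
ee_pos: [674.1, -131.3, 113.1]
ee_rot: [179.8, 0.0, 95.5]
force: [2.0, -5.5, 3.0]
gripper_width: 26.5
```

Call:
arm_command --series '[-0.001,-0.0001,-0.0232,0,0,0,-0.0047,-0.0004,-0.0228,0,0,0,-0.0082,-0.0008,-0.0217,0,0,0,-0.0115,-0.0011,-0.0202,0,0,0,-0.0146,-0.0015,-0.0181,0,0,0,-0.0173,-0.0016,-0.0156,0,0,0,-0.0195,-0.0019,-0.0126,0,0,0,-0.0214,-0.002,-0.0095,0,0,0,-0.0225,-0.0022,-0.006,0,0,0,-0.0233,-0.0023,-0.0023,0,0,0,-0.0234,-0.0022,0.0013,0,0,0,-0.023,-0.0022,0.005,0,0,0,-0.0219,-0.0021,0.0086,0,0,0,-0.0204,-0.002,0.0119,0,0,0,-0.0183,-0.0018,0.0149,0,0,0,-0.0159,-0.0015,0.0177,0,0,0,-0.0129,-0.0012,0.02,0,0,0,-0.0097,-0.001,0.0217,0,0,0,-0.0063,-0.0006,0.023,0,0,0,-0.0026,-0.0002,0.0237,0,0,0]'

```text
time_s: 20.87
ee_pos: [552.3, -142.1, 111.9]
ee_rot: [180.0, -0.0, 95.5]
force: [6.6, 0.2, -5.0]
gripper_width: 26.5
```

Run:
```python
from h import *
for n in('top','side'): snap(n,n[0]+'10.png')
s=env.state(); print(s['ee_pos'],s['ee_rot'],s['force'],s['torque'],s['gripper_width'],s['time_s'])
for k in ('side0','s9','s10'):
    a=cv2.imread(f'pics/{k}.png'); cv2.imwrite(f'pics/sp_{k}.png',cv2.resize(a[165:215,190:245],None,fx=12,fy=12,interpolation=cv2.INTER_CUBIC))
```

```text
[ 552.68436977 -142.18596776  112.75428826] [ 1.79896824e+02 -4.23202771e-03  9.54887755e+01] [ 4.38672198  0.24552822 -3.20458307] [-0.04231362 -0.91928169 -0.39801994] 25.974996980615174 20.9667
```

View pics/sp_s10.png

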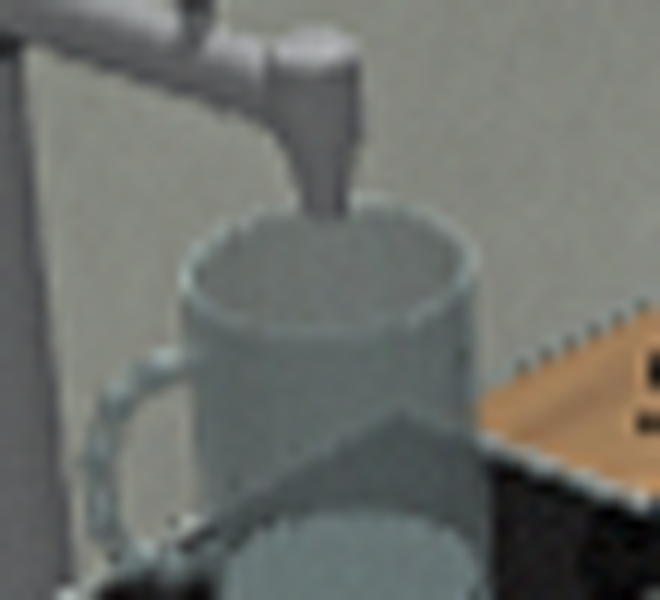

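View pics/s10.png

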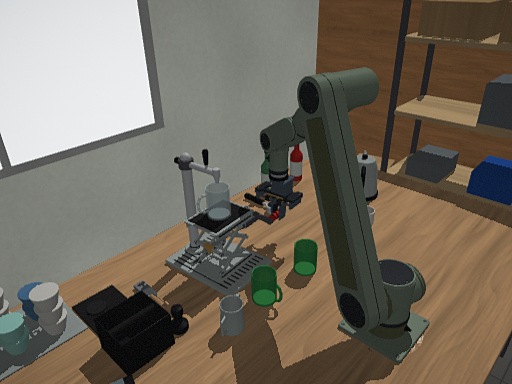

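Run:
```python
from h import *
for k in('side0','s9'):
    a=np.load(f'pics/{k}.npz')['frame'].astype(float).mean(2)
    print(k); print('     ',*range(210,225))
    for v in range(174,190): print(v,*(int(x) for x in a[v,210:225]))
a=np.load('pics/s10.npz')['frame'].astype(float).mean(2)
for v in range(176,198): print(v,*(int(x) for x in a[v,200:236]))
f=np.load('pics/side0.npz')
def tip(z,r,c=(587,129)):
    t=np.linspace(0,2*np.pi,60); p=proj(f,np.c_[c[0]+r*np.cos(t),c[1]+r*np.sin(t),0*t+z]); return p.min(0),p.max(0)
for z in(349,351,353,355): print(z,[x.round(2) for x in tip(z,7)])
for z in(331,333,335): print(z,[x.round(2) for x in tip(z,42)],[x.round(2) for x in tip(z,39)])
```

```text
side0
      210 211 212 213 214 215 216 217 218 219 220 221 222 223 224
174 89 82 80 87 91 93 92 92 89 82 120 132 131 130 126
175 127 111 86 86 91 94 94 94 87 80 117 134 131 130 129
176 136 132 128 85 87 93 95 94 88 81 115 133 129 130 130
177 135 137 138 111 85 93 92 91 85 96 129 136 129 129 127
178 133 134 134 133 91 85 89 90 84 99 134 133 130 129 128
179 134 133 136 137 105 87 92 90 82 115 135 133 129 130 128
180 132 132 132 139 117 87 91 91 78 123 134 131 131 129 128
181 130 131 132 134 133 85 91 89 76 132 132 130 128 128 130
182 132 130 132 134 136 98 86 87 71 135 134 131 130 129 131
183 129 130 132 134 134 128 114 111 119 135 130 128 129 129 128
184 127 130 131 133 131 131 128 132 131 133 132 128 130 127 129
185 132 132 133 133 131 131 131 131 131 130 130 128 129 127 126
186 130 131 131 132 130 141 142 143 142 134 143 143 135 135 130
187 132 142 135 130 134 118 120 119 118 116 119 120 122 121 130
188 134 117 112 112 113 104 106 106 105 105 105 104 108 103 116
189 115 100 105 105 107 109 107 108 107 110 107 108 106 105 101
s9
      210 211 212 213 214 215 216 217 218 219 220 221 
[... 3923 characters left out ...]
96 90 88 108 126 130 125 109 121 125
197 129 107 98 107 124 122 100 97 94 93 93 94 94 97 95 98 98 98 97 99 101 97 96 98 97 95 94 90 88 106 120 124 122 122 126 126
349 [array([215.52, 181.66]), array([219.69, 183.56])]
351 [array([215.48, 181.13]), array([219.65, 183.02])]
353 [array([215.44, 180.6 ]), array([219.62, 182.49])]
355 [array([215.4 , 180.07]), array([219.58, 181.96])]
331 [array([205.5 , 181.71]), array([230.38, 193.27])] [array([206.39, 182.1 ]), array([229.49, 192.84])]
333 [array([205.45, 181.19]), array([230.35, 192.74])] [array([206.34, 181.59]), array([229.46, 192.31])]
335 [array([205.4 , 180.68]), array([230.32, 192.21])] [array([206.29, 181.07]), array([229.43, 191.77])]
```

```bash
python3 wind.py -2 106 13
```

```text
[0.0008, 0.0001, 0.022, 0, 0, 0, 0.0039, 0.0004, 0.0217, 0, 0, 0, 0.007, 0.0006, 0.0208, 0, 0, 0, 0.0098, 0.001, 0.0197, 0, 0, 0, 0.0126, 0.0012, 0.018, 0, 0, 0, 0.0149, 0.0014, 0.016, 0, 0, 0, 0.0171, 0.0017, 0.0136, 0, 0, 0, 0.0187, 0.0018, 0.0111, 0, 0, 0, 0.0202, 0.0019, 0.0082, 0, 0, 0, 0.0211, 0.002, 0.0052, 0, 0, 0, 0.0215, 0.0021, 0.0021, 0, 0, 0, 0.0216, 0.0021, -0.0011, 0, 0, 0, 0.0212, 0.002, -0.0041, 0, 0, 0]
```

Call:
arm_command --series '[0.0008,0.0001,0.022,0,0,0,0.0039,0.0004,0.0217,0,0,0,0.007,0.0006,0.0208,0,0,0,0.0098,0.001,0.0197,0,0,0,0.0126,0.0012,0.018,0,0,0,0.0149,0.0014,0.016,0,0,0,0.0171,0.0017,0.0136,0,0,0,0.0187,0.0018,0.0111,0,0,0,0.0202,0.0019,0.0082,0,0,0,0.0211,0.002,0.0052,0,0,0,0.0215,0.0021,0.0021,0,0,0,0.0216,0.0021,-0.0011,0,0,0,0.0212,0.002,-0.0041,0,0,0,0,0,0,0,0,0,0,0,0,0,0,0]'

```text
time_s: 22.22
ee_pos: [630.2, -135.9, 174.5]
ee_rot: [179.8, 0.1, 95.5]
force: [0.0, -4.6, 3.1]
gripper_width: 26.4
```

Run:
```python
from h import *
for n in('top','side'): snap(n,n[0]+'11.png')
s=env.state(); print(s['ee_pos'],s['ee_rot'],s['force'],s['torque'],s['gripper_width'],s['time_s'])
for k in ('s11',):
    a=cv2.imread(f'pics/{k}.png'); cv2.imwrite(f'pics/sp_{k}.png',cv2.resize(a[165:215,190:245],None,fx=12,fy=12,interpolation=cv2.INTER_CUBIC))
from scipy.optimize import minimize
# shift of the glass between frames by registration of rim region (rising), scale px/mm
f=np.load('pics/side0.npz'); print(proj(f,[[587,129,313],[587,129,336]]))
a=np.load('pics/s11.npz')['frame'].astype(float).mean(2)
for v in range(176,196): print(v,*(int(x) for x in a[v,203:232]))
```

```text
[ 629.85700505 -135.95212043  174.40623696] [1.79832166e+02 9.43942736e-02 9.54891283e+01] [ 0.67755621 -5.56614353  3.72197799] [-0.77610836 -0.11250426  0.13718546] 26.122589461342557 22.3167
[[218.30131176 192.02642764]
 [217.86000199 186.03368416]]
176 134 134 133 135 136 135 135 136 131 129 84 87 93 94 90 87 83 115 134 130 130 130 131 130 129 128 127 129 128
177 133 133 134 134 132 133 135 134 136 138 112 85 90 94 88 85 95 128 131 129 130 128 128 129 129 128 127 126 129
178 133 133 131 134 132 132 131 131 135 135 134 93 88 92 89 85 99 134 132 132 129 128 129 127 128 128 128 128 129
179 134 133 134 132 132 131 133 131 132 134 139 105 84 91 91 83 115 134 132 133 129 125 128 129 129 130 125 126 129
180 132 130 131 131 130 130 133 131 133 134 136 118 87 91 90 79 130 141 141 130 130 128 128 129 129 131 129 126 128
181 132 131 130 131 131 131 131 132 141 142 131 131 88 91 89 78 125 123 124 126 132 146 140 132 126 129 130 126 127
182 130 131 130 130 128 131 137 134 128 120 113 118 93 89 87 75 113 108 108 111 115 119 122 133 137 130 128 130 131
183 132 130 132 131 139 137 112 112 109 10
[... 727 characters left out ...]
107 110 109 107 108 109 108 106 107 106 108 115 98 92 113 132 131
190 131 134 97 106 105 106 108 107 104 106 107 108 106 109 110 108 106 109 107 114 108 110 98 98 88 94 114 132 127
191 129 136 102 100 95 98 103 103 111 114 114 116 117 117 117 117 113 113 114 101 100 104 92 93 91 92 113 132 128
192 129 133 112 106 94 94 93 96 99 103 102 102 103 105 104 105 104 103 101 97 95 96 92 96 93 90 109 132 128
193 151 153 126 113 97 92 92 94 96 94 97 97 96 98 99 98 97 98 97 97 95 96 94 95 92 89 107 131 128
194 141 132 112 104 93 94 94 94 94 98 97 97 98 98 99 96 100 97 98 96 96 97 96 94 90 87 107 131 129
195 102 102 100 95 95 94 94 95 93 97 97 100 98 101 97 96 101 98 99 100 97 96 93 96 89 86 105 130 128
```

View pics/sp_s11.png

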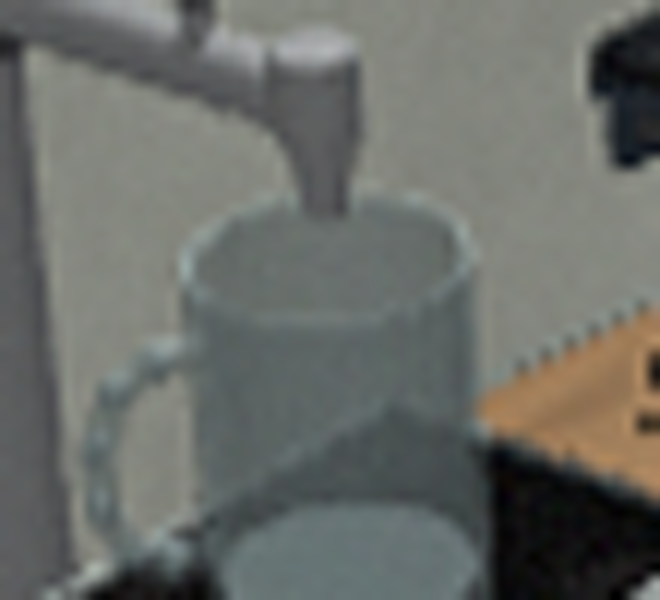

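Run:
```python
from h import *
f=np.load('pics/side0.npz'); a=cv2.imread('pics/side0.png')
g=a.astype(float).mean(2)
for v in range(158,180): print(v,*(int(x) for x in g[v,192:216]))
for off in (0,):
  for zt in(348,350,352,354):
    print(zt,[ (x,proj(f,[587+x*.9954,129+x*.0958,zt+34])[0].round(2).tolist()) for x in (30,40,50,60,80)])
```

```text
158 63 117 131 130 129 128 128 129 133 135 140 24 10 5 4 0 110 139 134 132 131 131 133 131
159 51 90 131 131 127 130 127 130 133 136 148 26 2 2 11 0 105 140 134 131 131 131 133 133
160 28 82 134 131 130 130 130 132 133 134 147 35 4 5 16 0 109 140 134 133 131 131 132 129
161 16 74 132 132 130 131 128 130 132 133 146 71 10 15 5 0 111 138 135 131 131 129 132 133
162 150 125 140 139 127 128 128 129 130 134 140 76 12 1 10 0 109 136 134 135 131 132 131 133
163 152 146 155 160 158 139 139 126 129 128 136 132 24 4 9 0 106 135 134 134 132 133 131 131
164 116 125 137 147 156 152 161 155 138 138 132 144 32 0 0 18 132 136 134 131 134 133 134 132
165 95 100 110 117 129 139 149 156 156 163 160 149 119 59 54 78 141 134 134 133 131 133 132 130
166 91 91 94 93 102 109 119 129 140 152 159 161 150 90 86 90 134 131 129 131 130 132 130 127
167 90 87 89 89 90 94 94 103 110 119 134 146 142 90 89 116 160 139 136 126 128 130 141 151
168 85 88 82 83 88 91 90 91 91 97 103 117 106 89 86 141 165 160 167 157 144 156 162 167
169 127 127 109 84 78 80 84 90 90 93 90 94 89 90 103 127 137 145 157 165 126 165 165 166
1
[... 726 characters left out ...]
 111 85 93
178 85 139 132 129 134 130 131 132 134 136 134 134 134 134 133 132 133 130 133 134 134 133 91 85
179 82 136 135 133 130 131 130 133 134 132 134 132 133 131 132 132 131 132 134 133 136 137 105 87
348 [(30, [210.35, 171.51]), (40, [208.19, 170.77]), (50, [206.04, 170.04]), (60, [203.9, 169.31]), (80, [199.69, 167.87])]
350 [(30, [210.31, 170.97]), (40, [208.14, 170.23]), (50, [205.99, 169.5]), (60, [203.86, 168.78]), (80, [199.64, 167.34])]
352 [(30, [210.27, 170.43]), (40, [208.1, 169.7]), (50, [205.94, 168.97]), (60, [203.81, 168.24]), (80, [199.59, 166.81])]
354 [(30, [210.22, 169.89]), (40, [208.05, 169.16]), (50, [205.9, 168.43]), (60, [203.76, 167.71]), (80, [199.54, 166.28])]
```

Call:
arm_command --series '[0,0,0,0,0,0,0,0,0,0,0,0,0,0,0,0,0,0,0,0,0,0,0,0,0,0,0,0,0,0,0,0,0,0,0,0]' --hand 0.65

```text
time_s: 22.82
ee_pos: [628.9, -134.9, 173.1]
ee_rot: [-180.0, -0.0, 95.5]
force: [-0.3, 0.5, 0.8]
gripper_width: 58.8
```

Call:
arm_command --series '[0,0,0.02,0,0,0,0,0,0.03,0,0,0,0,0,0.04,0,0,0,0,0,0.05,0,0,0,0,0,0.05,0,0,0,0,-0.04,0.03,0,0,0,0,-0.05,0,0,0,0,-0.03,-0.06,0,0,0,0,-0.03,-0.06,0,0,0,0,-0.03,-0.06,0,0,0,0,-0.03,-0.06,0,0,0,0,0,0,0,0,0,0,0,0,0,0,0,0]'

```text
time_s: 23.9
ee_pos: [580.5, -268.3, 261.9]
ee_rot: [180.0, -0.0, 95.4]
force: [0.9, 0.8, -0.4]
gripper_width: 59.1
```

Run:
```python
from h import *
for n in('top','side'): snap(n,n[0]+'12.png')
s=env.state(); print(s['ee_pos'],s['ee_rot'],s['force'],s['torque'],s['gripper_width'],s['time_s'])
a=cv2.imread('pics/s12.png'); cv2.imwrite('pics/sp_s12.png',cv2.resize(a[145:265,170:310],None,fx=5,fy=5,interpolation=cv2.INTER_CUBIC))
b=cv2.imread('pics/t12.png'); cv2.imwrite('pics/tp_12.png',cv2.resize(b[90:240,160:360],None,fx=4,fy=4,interpolation=cv2.INTER_CUBIC))
a=a.astype(float).mean(2)
for v in range(178,195): print(v,*(int(x) for x in a[v,203:232]))
```

```text
[ 581.2865761  -266.76930569  261.63496144] [ 1.79954534e+02 -2.21046015e-02  9.55022432e+01] [ 0.14529625  0.70682428 -0.32923362] [-0.02410983 -0.11481699  0.02917485] 59.053148172264045 24.0
178 132 135 132 133 131 133 130 133 134 134 136 90 88 89 91 84 100 136 133 130 128 128 127 130 129 128 127 127 130
179 132 131 131 130 132 131 130 134 134 135 140 105 88 91 90 82 113 134 132 129 130 126 128 128 130 128 126 126 130
180 130 132 132 131 134 131 133 132 133 132 138 120 85 91 91 81 130 142 140 130 128 130 130 128 128 131 127 127 127
181 134 131 133 129 130 132 132 132 138 144 130 131 87 90 88 81 121 126 124 127 133 144 140 130 129 128 128 126 130
182 132 131 131 131 131 133 140 135 130 120 113 117 93 90 86 73 110 110 109 111 113 123 123 132 137 131 128 128 130
183 131 132 131 131 138 133 111 113 108 105 107 108 107 101 101 102 110 110 108 103 103 103 105 112 126 142 130 130 129
184 130 129 131 144 143 113 101 103 105 107 108 106 109 109 110 110 109 110 109 107 105 105 103 99 103 151 128 130 131
185 132 131 139 134 117 101 103 107 107 107 109 107 111 109 111 108 108 109 108 106 106 
[... 343 characters left out ...]
109 109 106 106 106 104 107 115 104 113 131 129
189 131 137 106 122 117 101 103 103 103 108 107 107 109 109 109 107 108 109 109 106 106 106 108 112 99 91 114 132 128
190 131 134 97 104 104 106 109 106 106 108 108 107 107 110 109 109 108 107 108 113 106 112 101 98 89 92 114 129 129
191 130 133 105 101 94 99 101 102 110 114 112 115 115 117 113 116 112 112 115 102 101 101 94 94 90 91 114 132 130
192 128 132 110 104 92 94 92 95 99 102 103 104 103 103 106 104 103 103 101 97 95 96 96 95 90 91 110 134 131
193 150 152 127 114 94 95 92 95 94 95 95 96 98 99 95 98 99 96 98 98 94 97 95 94 92 92 104 131 131
194 139 131 110 101 96 95 93 97 95 98 96 99 96 98 100 97 98 98 98 98 98 96 94 95 89 88 106 132 128
```

View pics/sp_s12.png

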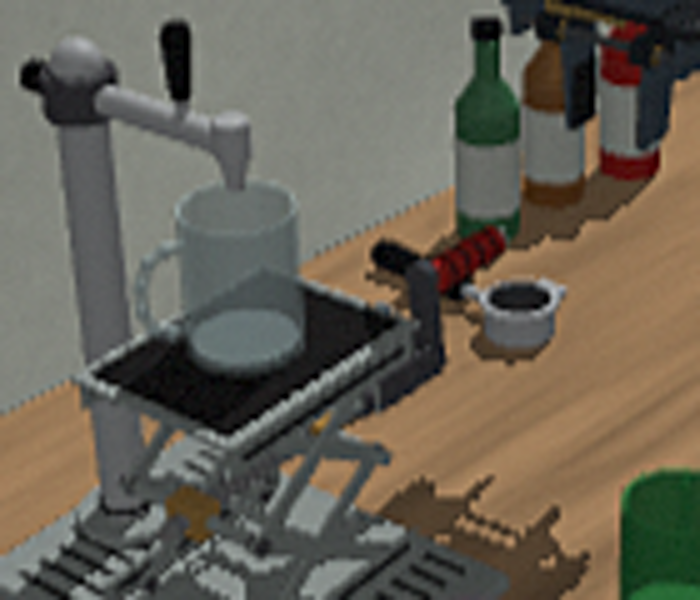

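View pics/tp_12.png

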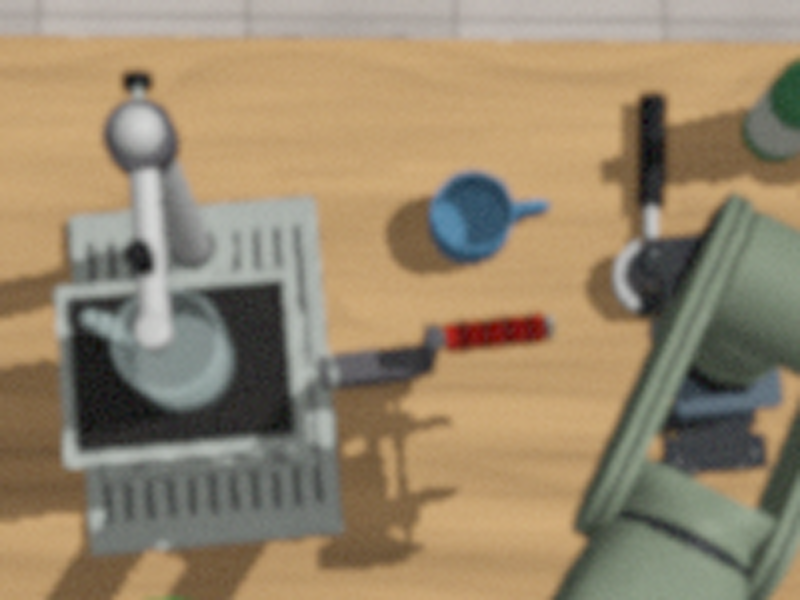

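Run:
```python
from workcell import env
s=env.state(); print(s['force'],s['qvel'].round(2)); print(env.job_done()); print(env.state()['time_s'])
```

```text
[ 0.14529625  0.70682428 -0.32923362] [ 1.    0.06  0.1  -0.18 -0.02 -0.03]
the job is handed in; nothing more can be done
None
the job is handed in; nothing more can be done
```

The job is handed in at about 24 s of robot time, with no verdict reported.

**What I did:** I pushed the crank onto the square shaft until it stopped against the collar (about 15 N, no further movement), then let go. I took it again by the red grip and wound up about 2.3 turns, roughly 23 mm of stage rise, with forces at the tool of about 9 N or less. Then I opened the fingers and moved the arm clear.

**Last checks:**
- **Rim to spout:** the rim stands about 14 mm below the spout tip. The direct image measurement gave 14.4 mm. A check from the spout arm's height gave about 13 to 14 mm, and a coarser reading before the last 3 mm of winding works out to about 16.5 mm. All are within the 10 to 20 mm wanted, but they differ by a few millimetres. The rim did not move in the image when I released the crank.
- **Glass:** it stands upright under the spout.
- **Crank:** it is on the shaft, near the top of its swing and not held. One top-view model fit put its mouth about 8 mm short of the collar, but the stop at the collar and a close-up image both showed it home, so I trusted those.
- **Other things:** the blue cup and the portafilter showed no visible shift in the last pictures. I did not check the rest of the loose items closely, but nothing went near them.
- **Robot:** the tool force was near zero before hand-in, with the arm clear of everything.

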